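# Release the bench press on a glued-up crate with the ratchet

### The job

The repaired crate in the bench press is ready to come out, but the ratchet on the press's hex-headed spindle is still set to tighten. Gently flip its small red direction lever fully over to the loosening side before turning anything, then swing the handle anticlockwise (seen from above), ratcheting back as often as you need, until you feel the spindle come up against its stop; do not force it there. Leave the ratchet on the spindle with the lever on the loosening side, and do not disturb the other things on the bench.

Things in the scene. Friction and masses are not known exactly. Their poses are not given: they have to be found in the camera images.
- press: fixed bench press: plywood base 260 x 400 x 18 mm; two upright rods 16 mm thick, tops 275 mm up, 140 mm to +y and -y of the spindle; between them a blue beam 50 mm deep, top 180 mm up; under it a crate 200 x 240 mm, lid 103 mm up. Origin on the bench straight below the vertical spindle; z up, y along the beam, -x to the robot's side
- pad_face (a point): centre of the underside of the pressure pad (42 mm across) below the beam, on the spindle's axis; axes as the press. Loosening lifts it 1.27 mm per rad, too little to judge by measuring: 130.4 to 131.1 mm up in the press's frame at the start, 132.4 at the stop. The spindle has 1.0 to 1.6 rad to go to its stop and turns with 0.65 N m
- ratchet: ratchet, stays seated on the spindle and turns about its axis. Origin on the axis at bench level; x along the handle away from the axis, y to the anticlockwise side, z up. Head 44 mm across, 26 high; neck 17 wide; black grip 26 thick, 100 to 215 mm from the axis. Handle starts within 0.5 rad of the press's -x and swings up to 1.4 rad either side of it, where it meets a rod
- head_top (a point): centre of the top of the ratchet's head, on the axis, 247 mm up; axes as the ratchet. Set to loosen, anticlockwise swings turn the spindle after up to 0.5 rad of free play, clockwise ones only click back. The handle alone drags with 0.4 N m: it may swing away if its lever is pushed with over 7 N
- grip (a point): middle of the grip on its centre line, 155 mm from the axis, 234 mm up; axes as the ratchet. About 7 N of sideways push here turns the spindle; at its stop the push climbs further, by about 0.4 N per mm that the handle still gives, and springs back: ease off by 16 N; over about 22 N is forcing it
- lever: direction lever on top of the ratchet's neck. Origin at its pivot, 32 mm from the axis along the handle; x from the pivot to the tab, z up. Turns 0.35 rad to either side of the handle's line, to stops: tab on the clockwise side (-y of the ratchet) tightens, as at the start; fully over on the anticlockwise side (+y) loosens. Stays where it is left; needs 2 to 5 N at the tab, over 60 N of contact (a pinch included) is forcing it
- lever_tab (a point): middle of the lever's upright red thumb tab, 24 mm from the lever's pivot, 256 mm up, 9 mm above the top of the head; the tab is 12 mm long (along the lever), 6 mm thick, 14 mm tall and stands free; axes as the lever
- screw: what rises with the thread: the screw with its pad, the collar with the brass stop dog 21 mm off the axis just under the beam (seen from below only; it turns with the spindle), and the ratchet on top. Origin on the axis, near bench level; axes stay as the press
- stop_block: steel block 14 x 6 x 12 mm fixed under the beam, 21 mm from the spindle's axis: the dog on the screw meets it at the end of loosening. Origin on the axis at bench level. More than 110 N between dog and block, which 22 N at the middle of the grip makes, is forcing it
- cam_clamp: wooden-jawed cam clamp (beech jaws on an aluminium bar 300 mm long) lying on the bench; origin on its underside at the bar's middle; leave it alone
- glue: white glue bottle with an orange cap, 60 mm across, 160 mm tall, standing; origin at its foot; leave it alone
- screwdriver: green-handled screwdriver, 200 mm, lying; leave it alone
- brush: brush, 190 mm, lying; leave it alone
- mallet: hammer, 280 mm, lying; leave it alone
- tray: red tray of screws 110 x 150 x 35 mm; origin under its centre; leave it alone
- spare_socket: spare steel socket 28 mm across, 36 mm tall, standing on the crate's lid in front of the beam; origin at its foot; leave it alone
- wedge: small pale wood block 40 x 75 x 16 mm lying on the crate's lid in front of the beam; origin under its centre; leave it alone

How it is judged:
On the way:
1. the lever is flipped fully over to the loosening side (tab at least 7 mm to the anticlockwise side of the handle's line) before the spindle has turned (y of lever_tab in the frame of ratchet above 0.007 m and distance of pad_face from where it was at the start of the episode below 0.0004 m), for 0.2 s.
At the end, for the whole second after the job is handed in: the spindle is up against its stop (within about 0.12 rad, the pad at least 132.25 mm up in the press's frame), the lever still fully on the loosening side (tab at least 7 mm off the handle's line), the ratchet at rest (z of pad_face in the frame of press above 0.13225 m and y of lever_tab in the frame of ratchet above 0.007 m and angular speed of ratchet below 0.1 rad/s); the robot touches nothing.
It fails at once if the spindle is turned (pad moved by more than 0.4 mm) with the lever still on the tightening side (y of lever_tab in the frame of ratchet below 0 m and distance of pad_face from where it was at the start of the episode above 0.0004 m).
It fails at once if the lever is forced: more than 60 N on it, a pinch included (contact force between any of the fingers, the arm and lever above 60 N).
It fails at once if the spindle is forced against its stop: more than 110 N between dog and block (about 22 N at the middle of the grip) (contact force between screw and stop_block above 110 N).
It fails at once if something else on the bench is moved by more than 20 mm (distance of any of cam_clamp, glue, screwdriver, brush, mallet, tray, spare_socket, wedge from where it was at the start of the episode above 0.02 m).
It fails at once if the glue bottle is tipped (angle between glue's own z axis and vertical above 0.5 rad).
It also fails if it takes over 72 s, if anything falls off the work surface, if the arm or the gripper's body presses on something with over 40 N, if the wrist force passes 120 N, or if a joint passes its speed limit or range.

### The arm

A 7-joint arm with a two-finger parallel gripper is mounted at the origin on the work surface. World frame = base frame: x ahead of the robot, y to its left, z up, the work surface at z = 0. Lengths are in m, angles in rad, forces in N, time in s.
With the tool pointing down it reaches from about 0.4 to 0.875 m from the base axis. Payload 19.3 kg.
Tool frame: the origin (TCP) lies at the very end of the fingers, on their centre line; the grasp point (between the pads) lies 19 mm behind it (bot.pinch_z is the distance from the TCP to the grasp point, in m); y points along the fingers, x is the direction in which the jaws open and shut, and the axes are right-handed (so a half turn about y gives the same grasp; the last joint's range is limited). The gripper opens to 85 mm and grips with 20 to 120 N. Pads are 22 mm wide; open, the fingers measure 114 mm over their backs; the gripper's body (76 mm by 85 mm) begins 54 mm behind the grasp point. The pads swing forward as they close: fully open they stand 13 mm farther back than shut.
Start: joints at [-1.317, 0.521, -0.036, 1.599, 0.021, 1.021, -0.113], TCP at [0.199, 0.593, 0.206] pointing down, gripper open.
Joint ranges: [-2.91, 2.91], [-0.3, 2.13], [-1.5, 1.42], [0.17, 2.43], [-1.26, 4.41], [0.16, 1.93], [-2.52, 2.52]. Speed limits (rad/s): [1.89, 1.89, 2.39, 2.39, 3.01, 3.01, 3.01].

### API

Orientations are given as [roll, pitch, yaw] about the fixed x, y, z axes, in that order (R = Rz(yaw) Ry(pitch) Rx(roll)).
In Python, from workcell import bot gives the robot as it stands. The module is installed in compiled form; this text tells all that it offers.
- The arm moves only by the tool arm_command, never from a script. Its argument "moves" is a list of rows, each an object of numbers: "rx", "ry", "rz": the turn, a rotation vector about the tool's x, y, z in rad; "x", "y", "z": the shift along the tool's x, y, z in cm; "gripper": the opening, from -1 (shut) to 1 (fully open). In form: [{"rx": .., "ry": .., "rz": .., "x": .., "y": .., "z": .., "gripper": ..}, ...]. A call has 1 to 5 rows; each row is the pose to reach, as a shift and turn from the pose commanded when the call began, along the tool's axes at that moment; what a row does not reach only later rows make up. A row lasts 1/12 s, in which the tool goes at most 41.7 mm and 7.16 degrees, less where a joint would pass 70% of its speed; a pose out of reach is approached as far as the arm can. A call with a gripper value outside its range is refused whole. The fingers move at their own pace and stop on an object; "squeeze" is the grip in N (left out, the last holds). Time passes only in rows, so rows that repeat a pose let the fingers close. It gives the time, the measured TCP pose, the force and the opening at its end, in the units of the state.
- bot.observe(): the state, without advancing time (a new reading comes with each control period).
- bot.grab_frame(name): name is "side" or "top" or "wrist"; returns (picture, depth): 420x560x3 uint8, red, green, blue; 420x560 float32, m along the optical axis (not along the pixel's ray), 0 where there is no reading.
- bot.camera_model(name): a dict with "vfov" (degrees; the focal length in pixels is half the picture's height over the tangent of half this angle, whatever the lens; pixels are square), "cx", "cy" (the principal point, pixels), "extrinsics" (4x4, takes a point from camera to world coordinates); the wrist camera has in their place "mount" (4x4, takes a point from camera to tool coordinates, whose origin is the TCP and whose axes are the tool frame's). Camera axes: x right, y down, z forward; pixel columns grow to the right and rows downward; lengths in m; the calibration is good to about 2 mm. A picture is of the moment at which its call begins: read the wrist's pose just before it. camera_model takes no time and is no camera call.
- bot.job_done(): hands the job in, once; it reports no verdict.
Trained networks look in the newest picture that a camera, given by its name, has taken for a name from the list of things; names that differ only in an ending like _2 or _b are one class to them, and where a whole thing is asked for, a point or a joint stands for the part that bears it (a point fixed in the world has none). Each returns a list of dicts, best first, with "p" (0 to 1); they miss things now and then, are a little off and sometimes report something else, mostly with a low value. They report only what shows in the picture. A call takes as long as a camera call.
- bot.spot_in(name, camera): "box" ([left, top, right, bottom] in pixels, round what is visible of it).
- bot.masks_of(name, camera): "mask" (420x560 bool, what is visible of it) and "box" ([left, top, right, bottom] in pixels, round what is visible of it).
The state is a dict: "clock": time; "qpos": joint angles; "qd": joint speeds; "joint_efforts": joint torques, N m; "position": TCP position; "tool_rot": TCP orientation; "force": force on the tool from outside, world axes, zero at the start; "moment": the same for the moment, N m; "grip_width": finger opening in m.
Only numpy, scipy, OpenCV 4.12 (cv2) and the standard library are available. Lean on these libraries where they do the work, as an engineer would, in place of code of your own. Each camera call takes 0.05 s, during which the arm holds its last target.

## Working session

There is one attempt and no reset: what is moved stays moved. The work goes in short steps, Python scripts to look and compute and a tool call to move; the robot and the scene stay as the last step left them, time stands still between calls to the robot, and variables do not carry over. Pictures are saved under pics/ and viewed, and the job is handed in when it is done.

Besides the shell and the picture viewer there is one more tool, called after "Emit:" as name(argument=value, ...) on one line, values as JSON. arm_command: Moves the arm, as the interface text tells. Its arguments: {"type":"object","properties":{"moves":{"type":"array"},"squeeze":{"type":"number"}},"required":["moves"]}

```bash
mkdir -p pics; cat > h.py <<'E'
import numpy as np, cv2
from workcell import bot
from scipy.spatial.transform import Rotation as R
def toolT(s=None):
    s=s or bot.observe()
    T=np.eye(4); T[:3,:3]=R.from_euler('xyz',s['tool_rot']).as_matrix() if len(np.array(s['tool_rot']).shape)==1 and len(s['tool_rot'])==3 else np.array(s['tool_rot']); T[:3,3]=s['position']; return T
def cam(name,s=None):
    m=bot.camera_model(name); f=210/np.tan(np.radians(m['vfov'])/2)
    E=np.array(m['extrinsics']) if 'extrinsics' in m else toolT(s)@np.array(m['mount'])
    return f,m['cx'],m['cy'],E
def pt(c,u,v,d):
    f,cx,cy,E=c
    return (E@np.array([(u-cx)*d/f,(v-cy)*d/f,d,1]))[:3]
def onplane(c,u,v,z):
    f,cx,cy,E=c
    r=E[:3,:3]@np.array([(u-cx)/f,(v-cy)/f,1]); o=E[:3,3]
    return o+r*(z-o[2])/r[2]
def proj(c,p):
    f,cx,cy,E=c
    q=np.linalg.inv(E)@np.append(p,1); return f*q[0]/q[2]+cx,f*q[1]/q[2]+cy
def save(n,im): cv2.imwrite('pics/'+n,cv2.cvtColor(im,cv2.COLOR_RGB2BGR))
E
python3 - <<'E'
from h import *
print(bot.observe())
for n in ['side','top','wrist']:
    s=bot.observe(); im,d=bot.grab_frame(n); save(n+'0.png',im); np.save(n+'0.npy',d)
    print(n,cam(n,s))
    for t in (['ratchet','lever','lever_tab','grip','head_top'] if n!='wrist' else []):
        r=bot.spot_in(t,n); print(t,[(x['p'],np.round(x['box'])) for x in r[:2]])
print(bot.observe()['clock'])
E
```

```text
{'clock': 0.0, 'qpos': array([-1.31720154,  0.52202985, -0.03629999,  1.59995837,  0.02119324,
        1.02109893, -0.11284981]), 'qd': array([ 0.00073797, -0.00168923,  0.00128204, -0.00017529,  0.00078536,
        0.00104155, -0.0006887 ]), 'joint_efforts': array([ 2.25776248e-04, -9.27088308e+01,  1.98002905e+00, -3.69964099e+01,
        1.77542330e-02,  7.72608299e-03,  4.77514016e-05]), 'position': array([0.19879382, 0.59218121, 0.20573395]), 'tool_rot': array([-1.57088225e+00,  1.10647347e-03,  1.24691350e+00]), 'force': array([ 0.35824345,  0.65098712, -0.08888363]), 'moment': array([ 0.02070724,  0.00266502, -0.02240621]), 'grip_width': 0.0852586602541234}
side (np.float64(401.48182781593084), 276.1520465154897, 209.28278641325957, array([[-0.99747941, -0.0549882 ,  0.04484554,  0.45396079],
       [-0.06835074,  0.57491294, -0.8153547 ,  0.84751588],
       [ 0.01905261, -0.81636475, -0.5772223 ,  0.76220265],
       [ 0.        ,  0.        ,  0.        ,  1.        ]]))
ratchet [(0.8, array([228., 161., 322., 181.])), (0.31, array([260., 191., 275., 206.]))]
lever [(0.43, 
[... 558 characters left out ...]
88, array([283., 137., 310., 230.]))]
lever [(0.62, array([176., 244., 211., 306.])), (0.59, array([290., 158., 298., 164.]))]
lever_tab [(0.49, array([291., 156., 299., 170.]))]
grip [(0.57, array([286., 140., 313., 232.]))]
head_top [(0.61, array([284., 138., 310., 228.]))]
wrist (np.float64(336.8303001523903), 277.0181768945425, 208.24568213717532, array([[ 3.18562465e-01,  9.12810936e-01,  2.55527202e-01,
         1.32130349e-01],
       [ 9.47901807e-01, -3.06868289e-01, -8.55220337e-02,
         6.14443661e-01],
       [ 3.47747680e-04,  2.69458807e-01, -9.63011854e-01,
         3.73710739e-01],
       [ 0.00000000e+00,  0.00000000e+00,  0.00000000e+00,
         1.00000000e+00]]))
0.65
```

View images.

View pics/top0.png

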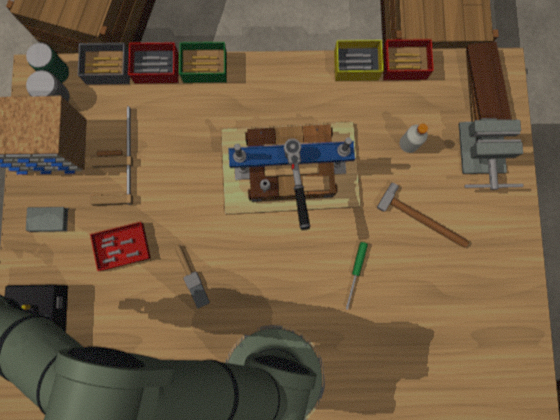

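View pics/side0.png

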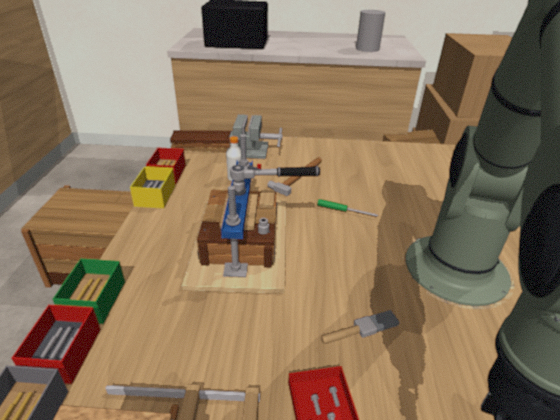

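View pics/wrist0.png

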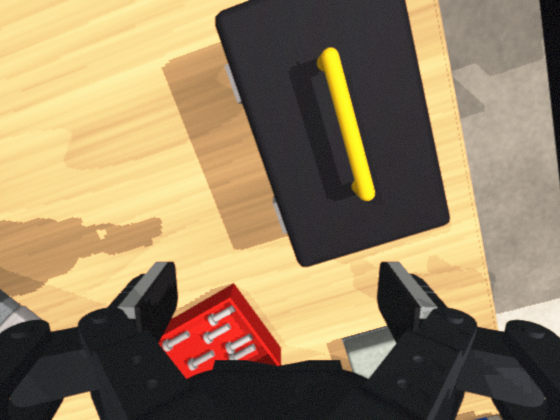

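```bash
python3 - <<'E'
import cv2
im=cv2.imread('pics/top0.png')[120:240,240:360]
cv2.imwrite('pics/topz.png',cv2.resize(im,None,fx=5,fy=5,interpolation=cv2.INTER_NEAREST))
im=cv2.imread('pics/side0.png')[140:240,200:340]
cv2.imwrite('pics/sidez.png',cv2.resize(im,None,fx=5,fy=5,interpolation=cv2.INTER_NEAREST))
E
```

```text
(no output)
```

View pics/topz.png

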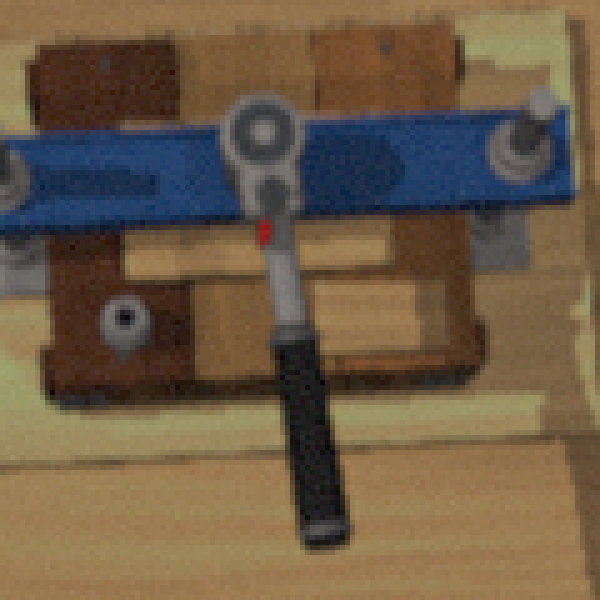

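View pics/sidez.png

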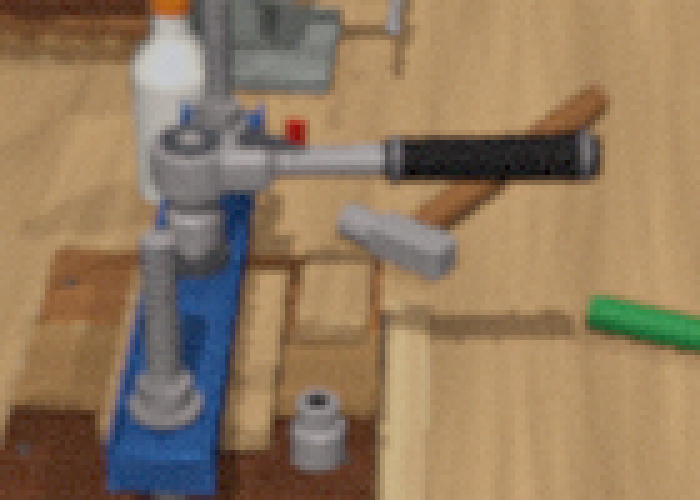

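```bash
python3 - <<'E'
from h import *
c=cam('top'); 
h=onplane(c,292.4,146,.247); e=onplane(c,305,226.5,.234); t=onplane(c,292.8,166.4,.258)
print(h,e,t, 'ang',np.arctan2(-(e-h)[1],-(e-h)[0]),np.linalg.norm((e-h)[:2]))
u=(e-h)[:2]/np.linalg.norm((e-h)[:2]); y=np.array([-u[1],u[0]]); print('tab in ratchet',(t-h)[:2]@u,(t-h)[:2]@y)
d=np.load('top0.npy')
for (u_,v) in [(292,146),(293,166),(304,220),(266,183),(300,190)]: print(u_,v,pt(c,u_,v,d[v,u_]))
cs=cam('side')
ds=np.load('side0.npy')
for p in [h,e,t]: print(proj(cs,p))
s=bot.observe();print(s['position'],toolT(s)[:3,:3])
E
```

```text
[ 0.60568351 -0.05792795  0.247     ] [ 0.39935559 -0.08605319  0.234     ] [ 0.54953032 -0.05747674  0.258     ] ang 0.13547829801603378 0.20823602090892487
tab in ratchet 0.05557771026751361 -0.008031366203441357
292 146 [ 0.60429014 -0.05671583  0.25212513]
293 166 [ 0.54820234 -0.05762451  0.26801553]
304 220 [ 0.41454096 -0.08332526  0.24449886]
266 183 [0.53170019 0.01234534 0.14001601]
300 190 [ 0.49098385 -0.07492602  0.24571524]
(np.float64(237.9204223410947), np.float64(167.57242456317775))
(np.float64(316.99887944450495), np.float64(170.58817048165153))
(np.float64(259.4129255609444), np.float64(165.01080128361554))
[0.19890448 0.59251912 0.20633197] [[ 3.18208078e-01  4.84133537e-05 -9.48020895e-01]
 [ 9.48020895e-01  3.49640411e-05  3.18208080e-01]
 [ 4.85521618e-05 -9.99999998e-01 -3.47710306e-05]]
```

Emit:
arm_command(moves=[{"y": -4, "gripper": -1}, {"y": -8, "gripper": -1}, {"x": -46.4, "y": -15, "z": -52.5, "ry": 2.68, "gripper": -1}, {"x": -46.4, "y": -15, "z": -52.5, "ry": 2.68, "gripper": -1}, {"x": -46.4, "y": -15, "z": -52.5, "ry": 2.68, "gripper": -1}], squeeze=20)

```text
invalid input at $.moves[0]: expected keys rx, ry, rz, x, y, z, gripper
```

```bash
cat > to.py <<'E'
import sys
from h import *
# usage: to.py x y z yaw -> shift in tool axes (cm) and ry
s=bot.observe(); T=toolT(s)
a=[float(v) for v in sys.argv[1:]]
d=T[:3,:3].T@(np.array(a[:3])-T[:3,3])*100
print('pos',np.round(T[:3,3],4),'yaw',round(s['tool_rot'][2],4),'rp',np.round(s['tool_rot'][:2],3),'F',np.round(s['force'],2),'w',round(s['grip_width'],4),'t',s['clock'],'q',np.round(s['qpos'],2))
if len(a)>3:
    dy=(a[3]-s['tool_rot'][2]+np.pi)%(2*np.pi)-np.pi
    print('shift',np.round(d,2),'ry',round(-dy,3))
E
python3 to.py .549 -.015 .30 -1.436
```

```text
pos [0.1989 0.5925 0.2063] yaw 1.247 rp [-1.571 -0.   ] F [0.6  1.22 0.25] w 0.0852 t 0.65 q [-1.32  0.52 -0.04  1.6   0.02  1.02 -0.11]
shift [-46.45  -9.37 -52.52] ry 2.683
```

Emit:
arm_command(moves=[{"rx": 0, "ry": 0, "rz": 0, "x": 0, "y": -4, "z": 0, "gripper": -1}, {"rx": 0, "ry": 0, "rz": 0, "x": 0, "y": -8, "z": 0, "gripper": -1}, {"rx": 0, "ry": 2.68, "rz": 0, "x": -46.4, "y": -15, "z": -52.5, "gripper": -1}, {"rx": 0, "ry": 2.68, "rz": 0, "x": -46.4, "y": -15, "z": -52.5, "gripper": -1}, {"rx": 0, "ry": 2.68, "rz": 0, "x": -46.4, "y": -15, "z": -52.5, "gripper": -1}], squeeze=20)

```text
clock: 1.07
position: [0.2615, 0.4834, 0.2992]
tool_rot: [-1.57, -0.001, 0.867]
force: [1.5, 0.2, 0.1]
grip_width: 0.0256
```

```bash
python3 to.py .549 -.015 .34 -1.436
```

```text
pos [0.2615 0.4834 0.2992] yaw 0.8666 rp [-1.57e+00 -1.00e-03] F [1.48 0.17 0.07] w 0.0256 t 1.0667 q [-1.24  0.31  0.07  1.68 -0.02  1.15 -0.29]
shift [-19.37  -4.12 -54.18] ry 2.303
```

Emit:
arm_command(moves=[{"rx": 0, "ry": 2.3, "rz": 0, "x": -19.4, "y": -4, "z": -54.2, "gripper": -1}, {"rx": 0, "ry": 2.3, "rz": 0, "x": -19.4, "y": -4, "z": -54.2, "gripper": -1}, {"rx": 0, "ry": 2.3, "rz": 0, "x": -19.4, "y": -4, "z": -54.2, "gripper": -1}, {"rx": 0, "ry": 2.3, "rz": 0, "x": -19.4, "y": -4, "z": -54.2, "gripper": -1}, {"rx": 0, "ry": 2.3, "rz": 0, "x": -19.4, "y": -4, "z": -54.2, "gripper": -1}])

```text
clock: 1.48
position: [0.3663, 0.3034, 0.3136]
tool_rot: [-1.57, -0.0, 0.241]
force: [0.9, 1.6, -0.2]
grip_width: 0.0002
```

```bash
python3 to.py .549 -.015 .34 -1.436
```

```text
pos [0.3663 0.3034 0.3136] yaw 0.2408 rp [-1.57 -0.  ] F [ 0.92  1.63 -0.15] w 0.0002 t 1.4833 q [-1.05  0.17  0.27  1.84 -0.05  1.13 -0.52]
shift [ 10.15  -2.66 -35.27] ry 1.677
```

Emit:
arm_command(moves=[{"rx": 0, "ry": 1.68, "rz": 0, "x": 10.2, "y": -2.5, "z": -35.3, "gripper": -1}, {"rx": 0, "ry": 1.68, "rz": 0, "x": 10.2, "y": -2.5, "z": -35.3, "gripper": -1}, {"rx": 0, "ry": 1.68, "rz": 0, "x": 10.2, "y": -2.5, "z": -35.3, "gripper": -1}, {"rx": 0, "ry": 1.68, "rz": 0, "x": 10.2, "y": -2.5, "z": -35.3, "gripper": -1}, {"rx": 0, "ry": 1.68, "rz": 0, "x": 10.2, "y": -2.5, "z": -35.3, "gripper": -1}])

```text
clock: 1.9
position: [0.4711, 0.1238, 0.3279]
tool_rot: [-1.57, -0.0, -0.384]
force: [1.5, 0.8, 0.2]
grip_width: 0.0001
```

```bash
python3 to.py .549 -.015 .32 -1.436
```

```text
pos [0.4711 0.1238 0.3279] yaw -0.384 rp [-1.57 -0.  ] F [1.52 0.81 0.24] w 0.0001 t 1.9 q [-0.8   0.19  0.5   1.8  -0.1   1.17 -0.65]
shift [12.42  0.78 -9.95] ry 1.052
```

Emit:
arm_command(moves=[{"rx": 0, "ry": 1.05, "rz": 0, "x": 12.4, "y": 0, "z": -10, "gripper": -1}, {"rx": 0, "ry": 1.05, "rz": 0, "x": 12.4, "y": 0, "z": -10, "gripper": -1}, {"rx": 0, "ry": 1.05, "rz": 0, "x": 12.4, "y": 0, "z": -10, "gripper": -1}, {"rx": 0, "ry": 1.05, "rz": 0, "x": 12.4, "y": 0, "z": -10, "gripper": -1}, {"rx": 0, "ry": 1.05, "rz": 0, "x": 12.4, "y": 0, "z": -10, "gripper": -1}])

```text
clock: 2.32
position: [0.5505, -0.0196, 0.3276]
tool_rot: [-1.571, -0.003, -1.016]
force: [0.5, 0.1, 0.1]
grip_width: 0.0
```

```bash
python3 to.py .549 -.015 .29 -1.436
```

```text
pos [ 0.5505 -0.0196  0.3276] yaw -1.016 rp [-1.571 -0.003] F [0.54 0.06 0.07] w 0.0 t 2.3167 q [-0.58  0.35  0.69  1.66 -0.23  1.22 -0.85]
shift [-0.48  3.76  0.11] ry 0.42
```

Emit:
arm_command(moves=[{"rx": 0, "ry": 0.42, "rz": 0, "x": -0.4, "y": 2, "z": 0, "gripper": -1}, {"rx": 0, "ry": 0.42, "rz": 0, "x": -0.4, "y": 3.7, "z": 0, "gripper": -1}, {"rx": 0, "ry": 0.42, "rz": 0, "x": -0.4, "y": 3.7, "z": 0, "gripper": -1}, {"rx": 0, "ry": 0.42, "rz": 0, "x": -0.4, "y": 3.7, "z": 0, "gripper": -1}, {"rx": 0, "ry": 0.42, "rz": 0, "x": -0.4, "y": 3.7, "z": 0, "gripper": -1}])

```text
clock: 2.73
position: [0.5466, -0.0095, 0.2901]
tool_rot: [-1.571, -0.0, -1.425]
force: [-0.1, -0.5, 0.5]
grip_width: -0.0001
```

```bash
python3 to.py .549 -.02 .2515 -1.436; python3 - <<'E'
from h import *
s=bot.observe(); c=cam('wrist',s); im,d=bot.grab_frame('wrist'); save('w1.png',im); np.save('w1.npy',d)
for t in ['lever_tab','head_top','grip']:
    print(t,[(x['p'],np.round(x['box'])) for x in bot.spot_in(t,'wrist')[:2]])
print(proj(c,[.5495,-.0575,.256]),proj(c,[.6055,-.058,.247]),proj(c,s['position']))
E
```

```text
pos [ 0.5466 -0.0095  0.2901] yaw -1.4254 rp [-1.571 -0.   ] F [-0.1  -0.46  0.5 ] w -0.0001 t 2.7333 q [-0.65  0.4   0.77  1.73 -0.3   1.14 -1.21]
shift [1.07 3.86 0.08] ry 0.011
lever_tab [(0.83, array([345., 182., 380., 245.]))]
head_top [(0.61, array([330., 108., 402., 303.]))]
grip [(0.56, array([328., 108., 402., 305.]))]
(np.float64(353.74653340383236), np.float64(229.54977795810424)) (np.float64(370.07769875789967), np.float64(139.43429844636842)) (np.float64(278.1596084815737), np.float64(243.4580354780046))
```

View pics/w1.png

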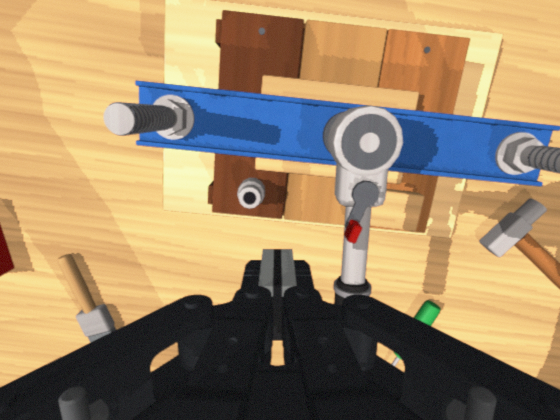

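Emit:
arm_command(moves=[{"rx": 0, "ry": 0, "rz": 0, "x": 0.5, "y": 2.5, "z": 0, "gripper": -1}, {"rx": 0, "ry": 0, "rz": 0, "x": 1, "y": 3.8, "z": 0.1, "gripper": -1}, {"rx": 0, "ry": 0, "rz": 0, "x": 1, "y": 3.8, "z": 0.1, "gripper": -1}])

```text
clock: 3.18
position: [0.5482, -0.0199, 0.2505]
tool_rot: [-1.573, -0.0, -1.422]
force: [0.2, 0.1, -0.3]
grip_width: 0.0001
```

```bash
python3 to.py .549 -.035 .252 -1.436
```

```text
pos [ 0.5482 -0.0199  0.2505] yaw -1.4225 rp [-1.573 -0.   ] F [ 0.24  0.15 -0.29] w 0.0001 t 3.1833 q [-0.61  0.44  0.75  1.78 -0.34  1.06 -1.16]
shift [ 1.5  -0.15 -0.15] ry 0.014
```

Emit:
arm_command(moves=[{"rx": 0, "ry": 0, "rz": 0, "x": 0.6, "y": -0.1, "z": 0, "gripper": -1}, {"rx": 0, "ry": 0, "rz": 0, "x": 1.2, "y": -0.15, "z": 0, "gripper": -1}, {"rx": 0, "ry": 0, "rz": 0, "x": 1.6, "y": -0.15, "z": 0, "gripper": -1}, {"rx": 0, "ry": 0, "rz": 0, "x": 1.8, "y": -0.15, "z": 0, "gripper": -1}])

```text
clock: 3.52
position: [0.5522, -0.0381, 0.2547]
tool_rot: [-1.569, -0.0, -1.424]
force: [-0.3, -0.1, 0.1]
grip_width: -0.0
```

Emit:
arm_command(moves=[{"rx": 0, "ry": 0, "rz": 0, "x": 0.2, "y": 0, "z": 0, "gripper": -1}, {"rx": 0, "ry": 0, "rz": 0, "x": 0.4, "y": 0, "z": 0, "gripper": -1}])

```text
clock: 3.68
position: [0.5525, -0.0412, 0.2541]
tool_rot: [-1.57, 0.0, -1.423]
force: [-0.1, -0.9, -1.0]
grip_width: 0.0001
```

Emit:
arm_command(moves=[{"rx": 0, "ry": 0, "rz": 0, "x": 0.2, "y": 0, "z": 0, "gripper": -1}, {"rx": 0, "ry": 0, "rz": 0, "x": 0.4, "y": 0, "z": 0, "gripper": -1}])

```text
clock: 3.85
position: [0.5531, -0.0451, 0.2539]
tool_rot: [-1.571, 0.0, -1.423]
force: [-0.2, -0.5, 0.2]
grip_width: -0.0001
```

```bash
python3 to.py .549 -.035 .252 -1.436; python3 - <<'E'
from h import *
im,d=bot.grab_frame('wrist'); save('w2.png',im)
E
```

```text
pos [ 0.5531 -0.0451  0.2539] yaw -1.4228 rp [-1.571  0.   ] F [-0.24 -0.53  0.18] w -0.0001 t 3.85 q [-0.56  0.45  0.75  1.76 -0.34  1.07 -1.11]
shift [-1.06  0.19 -0.25] ry 0.013
```

View pics/w2.png

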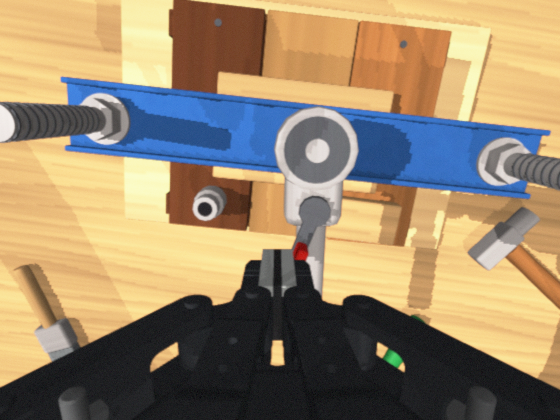

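Emit:
arm_command(moves=[{"rx": 0, "ry": 0, "rz": 0, "x": 0.2, "y": 0.15, "z": -0.2, "gripper": -1}, {"rx": 0, "ry": 0, "rz": 0, "x": 0.4, "y": 0.2, "z": -0.2, "gripper": -1}])

```text
clock: 4.07
position: [0.5513, -0.0494, 0.2516]
tool_rot: [-1.571, 0.0, -1.423]
force: [0.4, -0.7, 0.2]
grip_width: -0.0004
```

Emit:
arm_command(moves=[{"rx": 0, "ry": 0, "rz": 0, "x": 0.2, "y": 0, "z": 0, "gripper": -1}, {"rx": 0, "ry": 0, "rz": 0, "x": 0.3, "y": 0, "z": 0, "gripper": -1}])

```text
clock: 4.23
position: [0.552, -0.0526, 0.2518]
tool_rot: [-1.571, -0.0, -1.423]
force: [0.0, 0.1, 0.8]
grip_width: 0.0001
```

Emit:
arm_command(moves=[{"rx": 0, "ry": 0, "rz": 0, "x": 0.2, "y": 0, "z": 0, "gripper": -1}, {"rx": 0, "ry": 0, "rz": 0, "x": 0.3, "y": 0, "z": 0, "gripper": -1}])

```text
clock: 4.4
position: [0.5526, -0.0555, 0.2518]
tool_rot: [-1.571, -0.0, -1.423]
force: [0.0, -0.3, 0.1]
grip_width: -0.0001
```

```bash
python3 to.py .549 -.035 .252 -1.436; python3 - <<'E'
from h import *
im,d=bot.grab_frame('wrist'); save('w3.png',im)
E
```

```text
pos [ 0.5526 -0.0555  0.2518] yaw -1.4231 rp [-1.571 -0.   ] F [ 0.02 -0.29  0.07] w -0.0001 t 4.4 q [-0.54  0.45  0.75  1.76 -0.35  1.07 -1.09]
shift [-2.08 -0.02 -0.05] ry 0.013
```

View pics/w3.png

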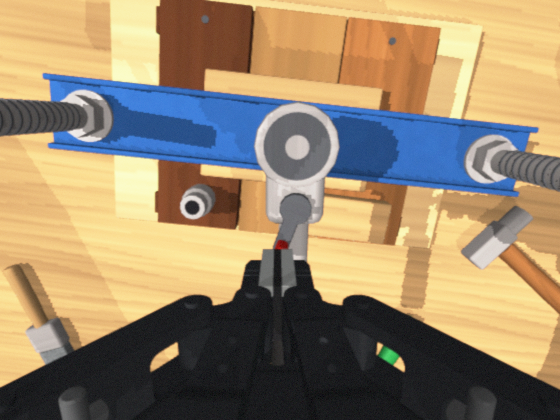

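```bash
python3 - <<'E'
from h import *
s=bot.observe(); c=cam('wrist',s); im,d=bot.grab_frame('wrist')
M=np.array(bot.camera_model('wrist')['mount']); f,cx,cy,E=c
for v in range(236,300,6):
    o=[]
    for u in (262,268,274,278,284,290,296):
        z=d[v,u]; p=M@np.array([(u-cx)*z/f,(v-cy)*z/f,z,1]); o.append(tuple(np.round(p[:3]*1000,0).astype(int).tolist()))
    print(v,o)
print('TCP proj',proj(c,s['position']))
m=(im[:,:,0]>130)&(im[:,:,1]<60)&(im[:,:,2]<60); m[:230]=0;m[265:]=0; m[:,:250]=0;m[:,310:]=0
ys,xs=np.nonzero(m); print(xs.min(),xs.max(),ys.min(),ys.max())
print(np.array([pt(c,x,y,d[y,x]) for x,y in zip(xs,ys)]).round(4)[::6])
save('w3z.png',cv2.resize(im[180:300,230:340],None,fx=5,fy=5,interpolation=cv2.INTER_NEAREST))
E
```

```text
236 [(-21, 252, -89), (-13, 251, -89), (-5, 252, -89), (0, 2, 3), (3, 1, 4), (6, 1, 4), (10, 11, 0)]
242 [(-21, 251, -97), (-13, 253, -98), (-5, 251, -97), (0, -2, 2), (3, -1, 1), (6, 1, 1), (10, 10, -3)]
248 [(-21, 250, -105), (-13, 252, -106), (-2, 2, -3), (0, -10, 1), (3, -10, 1), (7, 11, -7), (10, 11, -7)]
254 [(-7, -35, 9), (-4, -35, 9), (-2, -35, 9), (0, -35, 9), (2, -33, 8), (5, -36, 10), (10, 10, -10)]
260 [(-7, -41, 9), (-4, -41, 9), (-2, -41, 9), (0, -40, 8), (2, -41, 9), (5, -40, 9), (8, -32, 5)]
266 [(-6, -46, 9), (-4, -46, 9), (-2, -47, 9), (0, -46, 9), (2, -47, 9), (5, -46, 9), (7, -37, 5)]
272 [(-6, -52, 9), (-4, -52, 9), (-2, -52, 9), (0, -52, 9), (2, -51, 9), (4, -52, 9), (7, -44, 5)]
278 [(-6, -56, 9), (-4, -56, 9), (-2, -56, 9), (0, -57, 9), (2, -56, 9), (4, -56, 9), (7, -49, 5)]
284 [(-6, -61, 9), (-4, -62, 9), (-2, -62, 9), (0, -61, 9), (2, -62, 9), (4, -61, 9), (6, -60, 9)]
290 [(-6, -68, 10), (-4, -67, 10), (-2, -62, 7), (0, -63, 8), (2, -62, 7), (4, -67, 10), (6, -69, 11)]
296 [(-5, -72, 11), (-3, -71, 10), (-2, -62, 5), (0, -61, 4), (2, -70, 10), (4, -71, 10), (5, -72, 10)]
TCP proj (np.float64(278.1670702194787), np.float64(243.45949208961224))
275 282 241 248
[[ 0.5544 -0.0553  0.2532]
 [ 0.5545 -0.0553  0.2562]
 [ 0.5513 -0.0547  0.2514]
 [ 0.5539 -0.0554  0.2588]
 [ 0.5548 -0.0557  0.2622]
 [ 0.5544 -0.0558  0.2626]]
```

View pics/w3z.png

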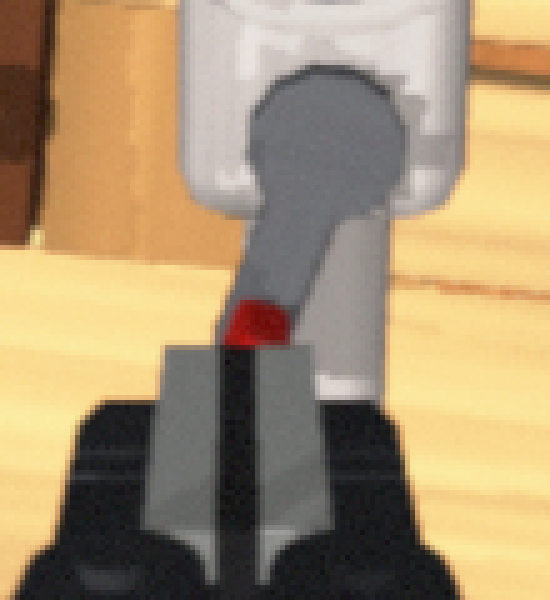

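```bash
python3 - <<'E'
from h import *
s=bot.observe(); print(bot.pinch_z); c=cam('side'); im,d=bot.grab_frame('side')
u,v=proj(c,s['position']); print(u,v, 'z+11',proj(c,s['position']+[.011,0,0]),'up30',proj(c,s['position']+[0,0,.03]))
save('s3z.png',cv2.resize(im[90:210,200:340],None,fx=5,fy=5,interpolation=cv2.INTER_NEAREST))
E
```

```text
0.0187
258.18880154444065 167.44643415847023 z+11 (np.float64(253.9441525673637), np.float64(167.23189305533356)) up30 (np.float64(258.1086524735436), np.float64(157.0751456008768))
```

View pics/s3z.png

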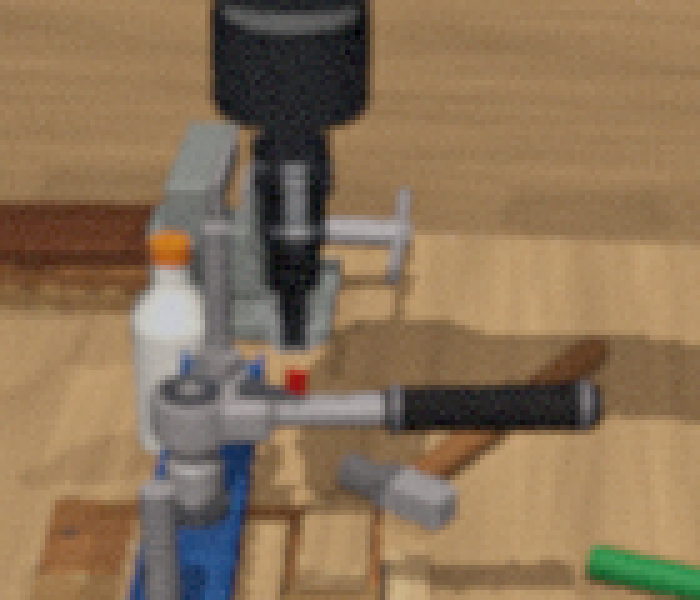

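```bash
python3 - <<'E'
from h import *
M=np.array(bot.camera_model('wrist')['mount']); print(M.round(3))
f,cx,cy,_=cam('wrist')
for fn in ['wrist0.npy','w1.npy']:
    d=np.load(fn); v,u=np.mgrid[0:420,0:560]
    P=np.stack([(u-cx)*d/f,(v-cy)*d/f,d],-1)@M[:3,:3].T+M[:3,3]
    m=(d>0)&(P[...,1]<-0.0)&(abs(P[...,2])<.02)&(abs(P[...,0])<.07)
    if fn[:2]=='w1': m&=(P[...,0]<.02)
    q=P[m]; o=np.argsort(-q[:,1])[:4000]
    print(fn,len(q)); print((q[o][:300:20]*1000).round(0))
E
```

```text
[[ 1.    -0.    -0.001 -0.001]
 [ 0.    -0.27   0.963 -0.167]
 [-0.    -0.963 -0.27   0.066]
 [ 0.     0.     0.     1.   ]]
wrist0.npy 48638
[[ 43. -37.  -5.]
 [ 42. -38.  -6.]
 [ 42. -39.  -1.]
 [ 43. -39.   0.]
 [-43. -39.   6.]
 [-43. -40.   6.]
 [ 42. -40.   3.]
 [-43. -40.   0.]
 [ 43. -41.  -3.]
 [ 42. -41.   2.]
 [-44. -41.   2.]
 [ 43. -41.   2.]
 [ 42. -41.   6.]
 [-43. -42.   4.]
 [-43. -42.   9.]]
w1.npy 38003
[[ -6. -27.   8.]
 [ -7. -29.   9.]
 [  2. -30.   9.]
 [  5. -31.   9.]
 [ -8. -32.   5.]
 [-12. -32.   5.]
 [ -4. -32.   9.]
 [  7. -33.   5.]
 [  8. -33.   5.]
 [ -4. -34.   9.]
 [-11. -34.   5.]
 [-12. -34.   5.]
 [ -2. -35.   9.]
 [ 10. -35.   5.]
 [  1. -35.   8.]]
```

Emit:
arm_command(moves=[{"rx": 0, "ry": 0, "rz": 0, "x": -2.6, "y": 0, "z": 0, "gripper": -1}, {"rx": 0, "ry": 0, "rz": 0, "x": -2.6, "y": 0, "z": 0, "gripper": -1}, {"rx": 0, "ry": 0, "rz": 0, "x": -2.6, "y": 1.5, "z": 0, "gripper": -1}, {"rx": 0, "ry": 0, "rz": 0, "x": -2.6, "y": 2.6, "z": 0, "gripper": -1}, {"rx": 0, "ry": 0, "rz": 0, "x": -2.6, "y": 2.6, "z": 0, "gripper": -1}])

```text
clock: 4.97
position: [0.5477, -0.0293, 0.2239]
tool_rot: [-1.574, 0.0, -1.423]
force: [0.3, 0.0, 0.2]
grip_width: -0.0002
```

```bash
python3 to.py .552 -.03 .225 -1.436; python3 - <<'E'
from h import *
c=cam('side'); im,d=bot.grab_frame('side')
save('s4z.png',cv2.resize(im[90:210,200:340],None,fx=5,fy=5,interpolation=cv2.INTER_NEAREST))
im,d=bot.grab_frame('wrist'); save('w4.png',im)
E
```

```text
pos [ 0.5477 -0.0293  0.2239] yaw -1.4227 rp [-1.574  0.   ] F [0.3  0.02 0.18] w -0.0002 t 4.9667 q [-0.57  0.47  0.73  1.81 -0.37  1.   -1.12]
shift [ 0.14 -0.11  0.42] ry 0.013
```

View pics/s4z.png

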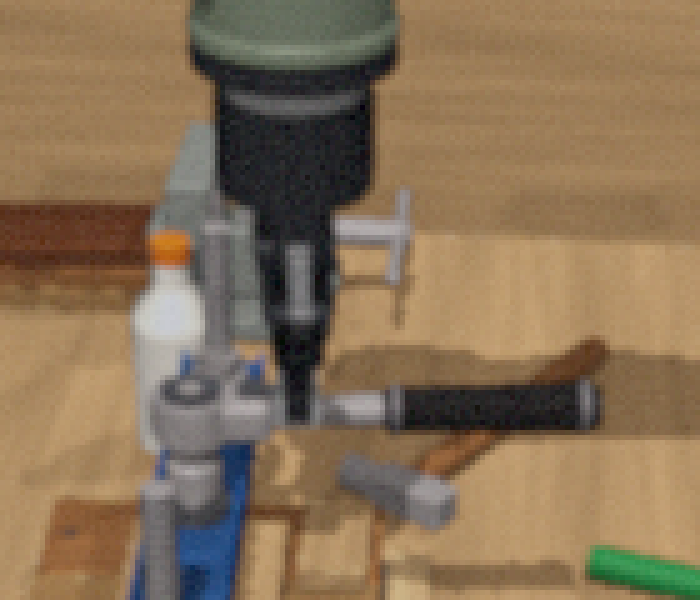

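View pics/w4.png

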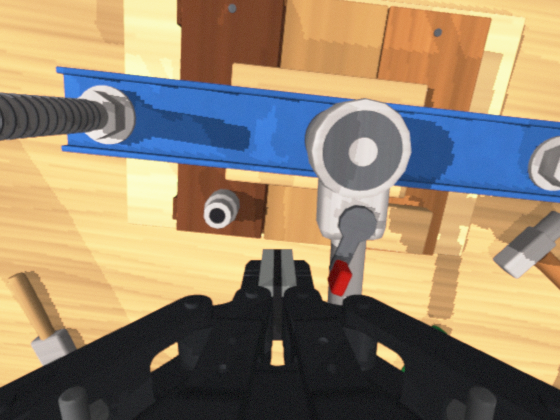

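```bash
python3 - <<'E'
from h import *
c=cam('side')
for z in (.24,.245,.25,.255): print(z,proj(c,[.5477,-.021,z]),proj(c,[.5477,-.029,z]))
E
```

```text
0.24 (np.float64(258.69188149272816), np.float64(178.32642185911743)) (np.float64(259.01866944941804), np.float64(176.71453321702728))
0.245 (np.float64(258.67986676872573), np.float64(176.61692218168298)) (np.float64(259.00765875576855), np.float64(175.01142099393493))
0.25 (np.float64(258.6677832439503), np.float64(174.89763327402724)) (np.float64(258.9965854161802), np.float64(173.298618821449))
0.255 (np.float64(258.6556303257367), np.float64(173.1684708095542)) (np.float64(258.9854488944864), np.float64(171.57604376640398))
```

Emit:
arm_command(moves=[{"rx": 0, "ry": 0, "rz": 0, "x": 0.5, "y": -0.1, "z": 0.3, "gripper": -1}, {"rx": 0, "ry": 0, "rz": 0, "x": 0.9, "y": -0.1, "z": 0.3, "gripper": -1}, {"rx": 0, "ry": 0, "rz": 0, "x": 1.1, "y": -0.1, "z": 0.3, "gripper": -1}])

```text
clock: 5.32
position: [0.5537, -0.0409, 0.2273]
tool_rot: [-1.57, -0.0, -1.424]
force: [-0.1, 1.9, 0.2]
grip_width: 0.0002
```

Emit:
arm_command(moves=[{"rx": 0, "ry": 0, "rz": 0, "x": 0.2, "y": 0, "z": 0, "gripper": -1}, {"rx": 0, "ry": 0, "rz": 0, "x": 0.3, "y": 0, "z": 0, "gripper": -1}])

```text
clock: 5.48
position: [0.5537, -0.0432, 0.227]
tool_rot: [-1.571, 0.0, -1.423]
force: [-0.7, 1.1, 1.6]
grip_width: -0.0005
```

Emit:
arm_command(moves=[{"rx": 0, "ry": 0, "rz": 0, "x": 0.2, "y": 0, "z": 0, "gripper": -1}, {"rx": 0, "ry": 0, "rz": 0, "x": 0.3, "y": 0, "z": 0, "gripper": -1}])

```text
clock: 5.65
position: [0.554, -0.0459, 0.2268]
tool_rot: [-1.571, 0.0, -1.423]
force: [-3.0, 3.0, 1.3]
grip_width: -0.0003
```

```bash
python3 to.py .552 -.03 .225 -1.436; python3 - <<'E'
from h import *
im,d=bot.grab_frame('wrist'); save('w5.png',im)
E
```

```text
pos [ 0.554  -0.0459  0.2268] yaw -1.423 rp [-1.571  0.   ] F [-3.    2.97  1.32] w -0.0003 t 5.65 q [-0.54  0.48  0.73  1.79 -0.37  1.02 -1.09]
shift [-1.61  0.19  0.03] ry 0.013
```

View pics/w5.png

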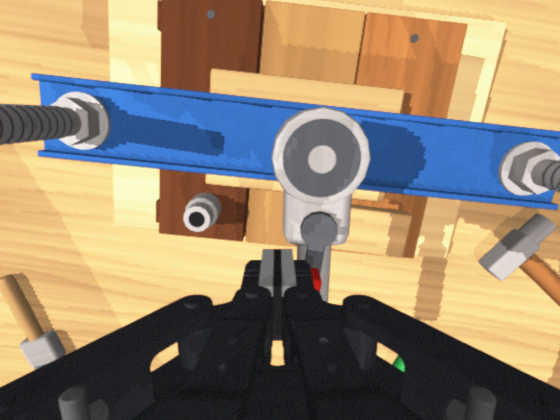

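Emit:
arm_command(moves=[{"rx": 0, "ry": 0, "rz": 0, "x": 0.2, "y": 0, "z": 0, "gripper": -1}, {"rx": 0, "ry": 0, "rz": 0, "x": 0.4, "y": 0, "z": 0, "gripper": -1}])

```text
clock: 5.87
position: [0.5546, -0.0497, 0.2268]
tool_rot: [-1.571, 0.0, -1.423]
force: [-2.3, 3.7, 0.7]
grip_width: -0.0
```

Emit:
arm_command(moves=[{"rx": 0, "ry": 0, "rz": 0, "x": 0.2, "y": 0, "z": 0, "gripper": -1}, {"rx": 0, "ry": 0, "rz": 0, "x": 0.4, "y": 0, "z": 0, "gripper": -1}])

```text
clock: 6.03
position: [0.5553, -0.054, 0.2268]
tool_rot: [-1.571, 0.0, -1.423]
force: [-1.9, 3.8, 0.6]
grip_width: 0.0
```

Emit:
arm_command(moves=[{"rx": 0, "ry": 0, "rz": 0, "x": 0.2, "y": 0, "z": 0, "gripper": -1}, {"rx": 0, "ry": 0, "rz": 0, "x": 0.3, "y": 0, "z": 0, "gripper": -1}])

```text
clock: 6.2
position: [0.5558, -0.0565, 0.2267]
tool_rot: [-1.571, 0.001, -1.423]
force: [-1.2, 8.6, 0.9]
grip_width: -0.0001
```

```bash
python3 to.py .552 -.03 .225 -1.436; python3 - <<'E'
from h import *
im,d=bot.grab_frame('wrist'); save('w6.png',im)
E
```

```text
pos [ 0.5558 -0.0565  0.2267] yaw -1.4228 rp [-1.571e+00  1.000e-03] F [-1.21  8.6   0.87] w -0.0001 t 6.2 q [-0.51  0.49  0.73  1.78 -0.37  1.02 -1.07]
shift [-2.67  0.17  0.01] ry 0.013
```

View pics/w6.png

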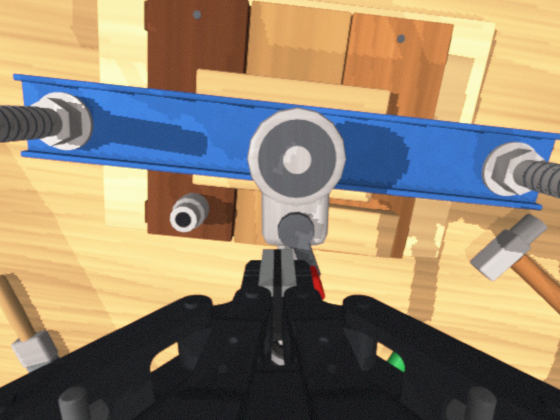

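Emit:
arm_command(moves=[{"rx": 0, "ry": 0, "rz": 0, "x": 0.1, "y": 0, "z": 0, "gripper": -1}, {"rx": 0, "ry": 0, "rz": 0, "x": 0.1, "y": 0, "z": 0, "gripper": -1}])

```text
clock: 6.42
position: [0.556, -0.0573, 0.2267]
tool_rot: [-1.571, 0.001, -1.423]
force: [-0.4, 6.4, 0.4]
grip_width: 0.0001
```

Emit:
arm_command(moves=[{"rx": 0, "ry": 0, "rz": 0, "x": -1.5, "y": 0, "z": 0, "gripper": -1}, {"rx": 0, "ry": 0, "rz": 0, "x": -2.5, "y": -3, "z": 0, "gripper": -1}, {"rx": 0, "ry": 0, "rz": 0, "x": -2.5, "y": -6, "z": 0, "gripper": -1}, {"rx": 0, "ry": 0, "rz": 0, "x": -2.5, "y": -6, "z": 0, "gripper": -1}])

```text
clock: 6.75
position: [0.5543, -0.0337, 0.2914]
tool_rot: [-1.565, -0.001, -1.423]
force: [1.0, 0.2, 0.1]
grip_width: 0.0001
```

```bash
python3 to.py .45 -.08 .28 -1.436; python3 - <<'E'
from h import *
s=bot.observe(); c=cam('wrist',s)
im,d=bot.grab_frame('wrist'); save('w7.png',im); np.save('w7.npy',d)
print(bot.spot_in('lever_tab','wrist')[:1])
m=(im[:,:,0]>130)&(im[:,:,1]<70)&(im[:,:,2]<70)&(abs(d-.2)<.1); 
n,l,st,ce=cv2.connectedComponentsWithStats(m.astype(np.uint8)); 
for i in range(1,n):
    if st[i,4]>20: print(st[i],ce[i],onplane(c,*ce[i],.258))
im,d=bot.grab_frame('top'); save('t7.png',cv2.resize(im[120:240,240:360],None,fx=5,fy=5,interpolation=cv2.INTER_NEAREST))
E
```

```text
pos [ 0.5543 -0.0337  0.2914] yaw -1.4231 rp [-1.565e+00 -1.000e-03] F [0.96 0.18 0.12] w 0.0001 t 6.75 q [-0.6   0.41  0.77  1.71 -0.31  1.14 -1.16]
shift [  3.04   1.08 -11.  ] ry 0.013
[{'box': [313.7, 187.2, 344.7, 250.0], 'p': 0.62}]
[333 226  15  22 164] [340.40853659 237.26829268] [ 0.55133928 -0.07423691  0.258     ]
```

View pics/w7.png

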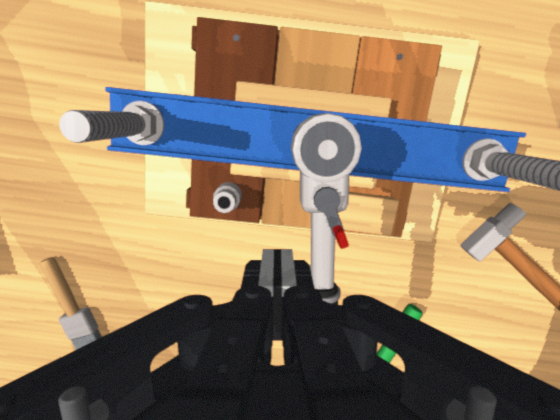

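View pics/t7.png

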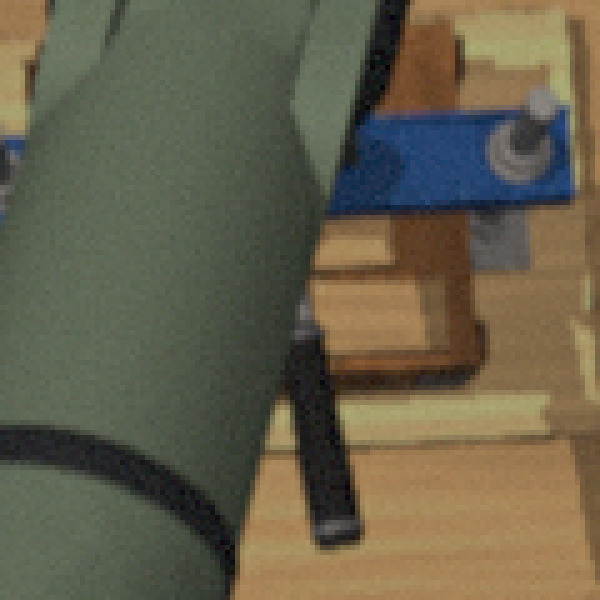

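Emit:
arm_command(moves=[{"rx": 0, "ry": 0, "rz": 0, "x": 0, "y": -1, "z": -3, "gripper": 0.4}, {"rx": 0, "ry": 0, "rz": 0, "x": 1, "y": -1, "z": -7, "gripper": 0.4}, {"rx": 0, "ry": 0, "rz": 0, "x": 3, "y": -1, "z": -10, "gripper": 0.4}, {"rx": 0, "ry": 0, "rz": 0, "x": 3.5, "y": -1, "z": -13.5, "gripper": 0.4}, {"rx": 0, "ry": 0, "rz": 0, "x": 3.5, "y": -1, "z": -13.5, "gripper": 0.4}])

```text
clock: 7.32
position: [0.4186, -0.0904, 0.2961]
tool_rot: [-1.572, 0.003, -1.428]
force: [0.2, -1.1, 1.1]
grip_width: 0.0592
```

```bash
python3 to.py .4232 -.0893 .25 -1.40; python3 - <<'E'
from h import *
s=bot.observe(); c=cam('wrist',s)
im,d=bot.grab_frame('wrist'); 
for th in (.1,.17,.24):
  for r in (.1,.155,.185,.21):
    p=proj(c,[.6055-r*np.cos(th),-.058-r*np.sin(th),.247]); cv2.circle(im,(int(p[0]),int(p[1])),2,(0,255,0) if th==.17 else (255,255,0),-1)
save('w8.png',im)
E
```

```text
pos [ 0.4186 -0.0904  0.2961] yaw -1.4281 rp [-1.572  0.003] F [ 0.21 -1.12  1.13] w 0.0592 t 7.3167 q [-0.7   0.13  0.87  1.99 -0.11  1.08 -1.21]
shift [-0.03  4.61  0.47] ry -0.028
```

View pics/w8.png

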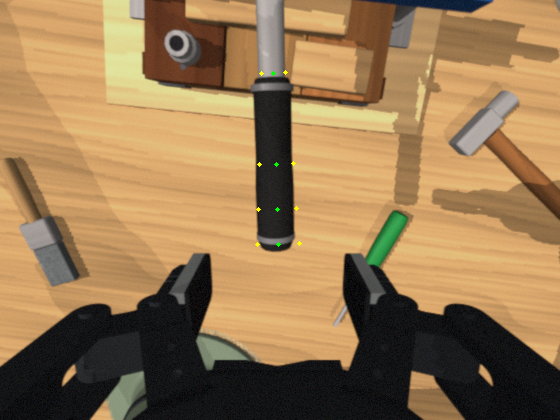

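Emit:
arm_command(moves=[{"rx": 0, "ry": -0.02, "rz": 0, "x": 0, "y": 3, "z": 0.5, "gripper": 0.4}, {"rx": 0, "ry": -0.02, "rz": 0, "x": 0, "y": 6, "z": 0.5, "gripper": 0.4}, {"rx": 0, "ry": -0.02, "rz": 0, "x": 0, "y": 9, "z": 0.5, "gripper": 0.4}, {"rx": 0, "ry": -0.02, "rz": 0, "x": 0, "y": 10.5, "z": 0.5, "gripper": 0.4}, {"rx": 0, "ry": -0.02, "rz": 0, "x": 0, "y": 10.5, "z": 0.5, "gripper": 0.4}])

```text
clock: 7.78
position: [0.4273, -0.0869, 0.1887]
tool_rot: [-1.576, -0.001, -1.403]
force: [0.3, -0.5, 0.7]
grip_width: 0.0594
```

```bash
python3 to.py .4232 -.0893 .19 -1.40; python3 - <<'E'
from h import *
im,d=bot.grab_frame('wrist'); save('w9.png',im)
im,d=bot.grab_frame('side'); save('s9.png',cv2.resize(im[90:210,200:340],None,fx=5,fy=5,interpolation=cv2.INTER_NEAREST))
E
```

```text
pos [ 0.4273 -0.0869  0.1887] yaw -1.4034 rp [-1.576e+00 -1.000e-03] F [ 0.33 -0.54  0.72] w 0.0594 t 7.7833 q [-0.56  0.33  0.78  2.11 -0.31  0.82 -0.99]
shift [ 0.17 -0.12 -0.45] ry -0.003
```

View pics/w9.png

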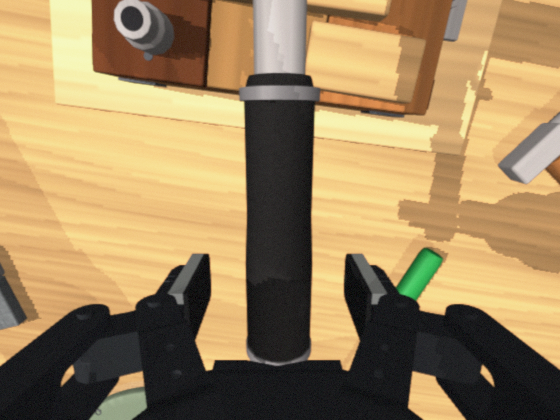

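View pics/s9.png

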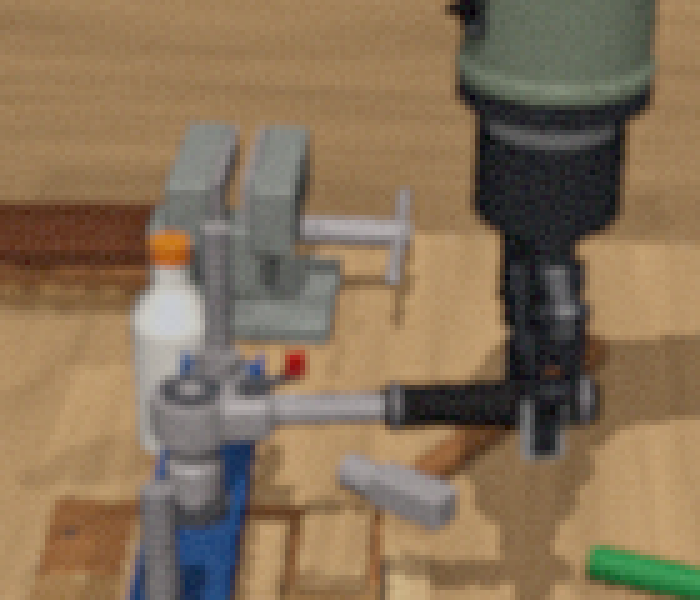

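```bash
cat > arc.py <<'E'
import sys
from h import *
AX=np.array([.6055,-.058])
r=float(sys.argv[1]); z=float(sys.argv[2]); ths=[float(v) for v in sys.argv[3:]]
s=bot.observe(); T=toolT(s); R0=T[:3,:3]
g=AX-T[:2,3]; print('now th %.3f r %.4f z %.4f yaw-th %.3f'%(np.arctan2(g[1],g[0]),np.hypot(*g),T[2,3],s['tool_rot'][2]+np.pi/2),'q',np.round(s['qpos'],2),'t',round(s['clock'],2),'w',round(s['grip_width'],4))
a=np.arctan2(g[1],g[0]); lat=np.array([np.sin(a),-np.cos(a)]); rad=-np.array([np.cos(a),np.sin(a)])
print('F lat(ccw+) %.2f rad %.2f z %.2f'%(s['force'][:2]@lat,s['force'][:2]@rad,s['force'][2]))
for th in ths:
    p=np.array([AX[0]-r*np.cos(th),AX[1]-r*np.sin(th),z])
    d=R0.T@(p-T[:3,3])*100
    Rt=R.from_euler('xyz',[-np.pi/2,0,-np.pi/2+th]).as_matrix()
    rv=R.from_matrix(R0.T@Rt).as_rotvec()
    print('th %.2f x %.1f y %.1f z %.1f  rv'%(th,*d),np.round(rv,2))
E
python3 arc.py .182 .189 .05 -.05 -.15 -.25 -.35
```

```text
now th 0.164 r 0.1791 z 0.1917 yaw-th 0.167 q [-0.57  0.32  0.79  2.11 -0.31  0.82 -0.99] t 7.88 w 0.0598
F lat(ccw+) 0.60 rad -0.92 z 1.07
th 0.05 x -2.1 y 0.3 z -0.2  rv [0.   0.12 0.  ]
th -0.05 x -3.9 y 0.3 z 0.1  rv [0.   0.22 0.  ]
th -0.15 x -5.6 y 0.3 z 0.6  rv [0.   0.32 0.  ]
th -0.25 x -7.3 y 0.3 z 1.3  rv [0.   0.42 0.  ]
th -0.35 x -8.9 y 0.3 z 2.1  rv [0.   0.52 0.  ]
```

Emit:
arm_command(moves=[{"rx": 0, "ry": 0.12, "rz": 0, "x": -2.1, "y": 0.1, "z": -0.2, "gripper": 0.4}, {"rx": 0, "ry": 0.22, "rz": 0, "x": -3.9, "y": 0.1, "z": 0.1, "gripper": 0.4}, {"rx": 0, "ry": 0.32, "rz": 0, "x": -5.6, "y": 0.1, "z": 0.6, "gripper": 0.4}, {"rx": 0, "ry": 0.42, "rz": 0, "x": -7.3, "y": 0.1, "z": 1.3, "gripper": 0.4}, {"rx": 0, "ry": 0.52, "rz": 0, "x": -8.9, "y": 0.1, "z": 2.1, "gripper": 0.4}])

```text
clock: 8.3
position: [0.4351, 0.0055, 0.192]
tool_rot: [-1.57, 0.001, -1.928]
force: [-0.6, -2.5, -1.2]
grip_width: 0.0596
```

```bash
python3 arc.py .182 .189 -.45 -.55 -.65 -.75 -.85
```

```text
now th -0.357 r 0.1818 z 0.1920 yaw-th -0.357 q [-0.88  0.36  0.93  2.12 -0.39  0.84 -1.64] t 8.3 w 0.0596
F lat(ccw+) 2.58 rad -0.34 z -1.20
th -0.45 x -1.7 y 0.3 z 0.1  rv [-0.    0.09 -0.  ]
th -0.55 x -3.5 y 0.3 z 0.3  rv [-0.    0.19 -0.  ]
th -0.65 x -5.3 y 0.3 z 0.8  rv [-0.    0.29 -0.  ]
th -0.75 x -7.0 y 0.3 z 1.4  rv [-0.    0.39 -0.  ]
th -0.85 x -8.6 y 0.3 z 2.2  rv [-0.    0.49 -0.  ]
```

Emit:
arm_command(moves=[{"rx": 0, "ry": 0.09, "rz": 0, "x": -1.7, "y": 0.2, "z": 0.1, "gripper": 0.4}, {"rx": 0, "ry": 0.19, "rz": 0, "x": -3.5, "y": 0.2, "z": 0.3, "gripper": 0.4}, {"rx": 0, "ry": 0.29, "rz": 0, "x": -5.3, "y": 0.2, "z": 0.8, "gripper": 0.4}, {"rx": 0, "ry": 0.39, "rz": 0, "x": -7, "y": 0.2, "z": 1.4, "gripper": 0.4}, {"rx": 0, "ry": 0.49, "rz": 0, "x": -8.6, "y": 0.2, "z": 2.2, "gripper": 0.4}])

```text
clock: 8.72
position: [0.4856, 0.0792, 0.19]
tool_rot: [-1.571, 0.001, -2.416]
force: [-3.1, -1.4, -0.8]
grip_width: 0.0598
```

```bash
python3 arc.py .182 .189 -.90 -.95; python3 - <<'E'
from h import *
im,d=bot.grab_frame('wrist'); save('w10.png',im)
E
```

```text
now th -0.853 r 0.1822 z 0.1900 yaw-th -0.846 q [-1.    0.53  1.01  1.99 -0.56  0.93 -2.11] t 8.72 w 0.0598
F lat(ccw+) 3.29 rad 0.97 z -0.82
th -0.90 x -0.9 y 0.1 z 0.0  rv [ 0.    0.05 -0.  ]
th -0.95 x -1.8 y 0.1 z 0.1  rv [ 0.   0.1 -0. ]
```

View pics/w10.png

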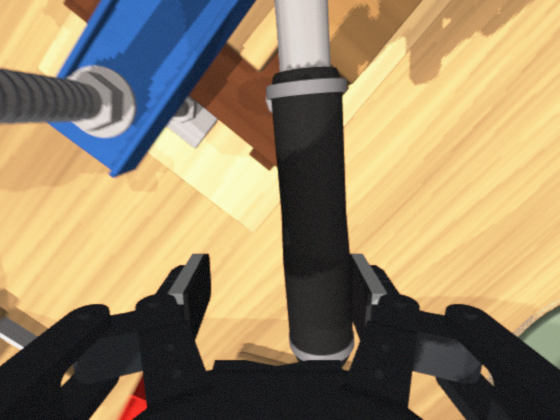

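Emit:
arm_command(moves=[{"rx": 0, "ry": 0.1, "rz": 0, "x": -1.8, "y": 0, "z": 0.1, "gripper": 0.4}, {"rx": 0, "ry": 0.17, "rz": 0, "x": -3.4, "y": 0, "z": 0.3, "gripper": 0.4}, {"rx": 0, "ry": 0.17, "rz": 0, "x": -3.4, "y": 0, "z": 0.3, "gripper": 0.4}])

```text
clock: 9.02
position: [0.5144, 0.1001, 0.1896]
tool_rot: [-1.57, 0.001, -2.584]
force: [0.4, 0.4, -1.5]
grip_width: 0.0595
```

```bash
python3 arc.py .182 .189 -.92 -.82 -.72 -.62 -.52
```

```text
now th -1.048 r 0.1825 z 0.1896 yaw-th -1.013 q [-1.01  0.6   1.03  1.92 -0.62  0.98 -2.27] t 9.02 w 0.0595
F lat(ccw+) -0.52 rad 0.15 z -1.51
th -0.92 x 2.3 y 0.1 z 0.1  rv [-0.   -0.09 -0.  ]
th -0.82 x 4.1 y 0.1 z 0.4  rv [-0.   -0.19 -0.  ]
th -0.72 x 5.9 y 0.1 z 0.8  rv [-0.   -0.29 -0.  ]
th -0.62 x 7.6 y 0.1 z 1.4  rv [-0.   -0.39 -0.  ]
th -0.52 x 9.3 y 0.1 z 2.2  rv [-0.   -0.49 -0.  ]
```

Emit:
arm_command(moves=[{"rx": 0, "ry": -0.09, "rz": 0, "x": 2.3, "y": 0, "z": 0.1, "gripper": 0.4}, {"rx": 0, "ry": -0.19, "rz": 0, "x": 4.1, "y": 0, "z": 0.4, "gripper": 0.4}, {"rx": 0, "ry": -0.29, "rz": 0, "x": 5.9, "y": 0, "z": 0.8, "gripper": 0.4}, {"rx": 0, "ry": -0.39, "rz": 0, "x": 7.6, "y": 0, "z": 1.4, "gripper": 0.4}, {"rx": 0, "ry": -0.49, "rz": 0, "x": 9.3, "y": 0, "z": 2.2, "gripper": 0.4}])

```text
clock: 9.43
position: [0.4448, 0.0299, 0.1897]
tool_rot: [-1.57, 0.002, -2.084]
force: [5.4, 1.7, -1.8]
grip_width: 0.0597
```

```bash
python3 arc.py .182 .189 -.42 -.32 -.22 -.12 -.02
```

```text
now th -0.500 r 0.1831 z 0.1897 yaw-th -0.514 q [-0.94  0.4   0.96  2.1  -0.44  0.85 -1.8 ] t 9.43 w 0.0597
F lat(ccw+) -4.07 rad -3.97 z -1.84
th -0.42 x 1.5 y 0.1 z 0.2  rv [-0.   -0.09 -0.  ]
th -0.32 x 3.3 y 0.1 z 0.5  rv [-0.   -0.19 -0.  ]
th -0.22 x 5.0 y 0.1 z 0.9  rv [-0.   -0.29 -0.  ]
th -0.12 x 6.7 y 0.1 z 1.5  rv [-0.   -0.39 -0.  ]
th -0.02 x 8.4 y 0.1 z 2.3  rv [-0.   -0.49 -0.  ]
```

Emit:
arm_command(moves=[{"rx": 0, "ry": -0.09, "rz": 0, "x": 1.5, "y": 0, "z": 0.2, "gripper": 0.4}, {"rx": 0, "ry": -0.19, "rz": 0, "x": 3.3, "y": 0, "z": 0.5, "gripper": 0.4}, {"rx": 0, "ry": -0.29, "rz": 0, "x": 5, "y": 0, "z": 0.9, "gripper": 0.4}, {"rx": 0, "ry": -0.39, "rz": 0, "x": 6.7, "y": 0, "z": 1.5, "gripper": 0.4}])

```text
clock: 9.77
position: [0.4247, -0.0355, 0.1899]
tool_rot: [-1.569, 0.002, -1.694]
force: [4.3, 5.4, 2.3]
grip_width: 0.0598
```

```bash
python3 arc.py .182 .189 -.08 -.04 0 .04
```

```text
now th -0.124 r 0.1822 z 0.1899 yaw-th -0.124 q [-0.75  0.32  0.87  2.14 -0.34  0.81 -1.36] t 9.77 w 0.0598
F lat(ccw+) -5.90 rad -3.62 z 2.30
th -0.08 x 0.8 y 0.1 z 0.0  rv [-0.   -0.04 -0.  ]
th -0.04 x 1.5 y 0.1 z 0.1  rv [-0.   -0.08 -0.  ]
th 0.00 x 2.2 y 0.1 z 0.2  rv [-0.   -0.12 -0.  ]
th 0.04 x 3.0 y 0.1 z 0.3  rv [-0.   -0.16 -0.  ]
```

Emit:
arm_command(moves=[{"rx": 0, "ry": -0.04, "rz": 0, "x": 0.8, "y": 0, "z": 0, "gripper": 0.4}, {"rx": 0, "ry": -0.08, "rz": 0, "x": 1.5, "y": 0, "z": 0.1, "gripper": 0.4}, {"rx": 0, "ry": -0.12, "rz": 0, "x": 2.2, "y": 0, "z": 0.2, "gripper": 0.4}, {"rx": 0, "ry": -0.16, "rz": 0, "x": 3, "y": 0, "z": 0.3, "gripper": 0.4}])

```text
clock: 10.1
position: [0.4238, -0.0655, 0.1898]
tool_rot: [-1.569, 0.002, -1.538]
force: [0.5, 5.7, 3.7]
grip_width: 0.0597
```

```bash
python3 arc.py .182 .189 .08 .12 .16 .20
```

```text
now th 0.041 r 0.1819 z 0.1898 yaw-th 0.033 q [-0.64  0.32  0.82  2.14 -0.32  0.81 -1.16] t 10.1 w 0.0597
F lat(ccw+) -5.65 rad -0.70 z 3.71
th 0.08 x 0.7 y 0.1 z 0.0  rv [-0.   -0.05 -0.  ]
th 0.12 x 1.4 y 0.1 z 0.1  rv [-0.   -0.09 -0.  ]
th 0.16 x 2.2 y 0.1 z 0.1  rv [-0.   -0.13 -0.  ]
th 0.20 x 2.9 y 0.1 z 0.2  rv [-0.   -0.17 -0.  ]
```

Emit:
arm_command(moves=[{"rx": 0, "ry": -0.05, "rz": 0, "x": 0.7, "y": 0, "z": 0, "gripper": 0.4}, {"rx": 0, "ry": -0.09, "rz": 0, "x": 1.4, "y": 0, "z": 0.1, "gripper": 0.4}, {"rx": 0, "ry": -0.13, "rz": 0, "x": 2.2, "y": 0, "z": 0.1, "gripper": 0.4}])

```text
clock: 10.35
position: [0.4258, -0.0874, 0.1898]
tool_rot: [-1.568, 0.001, -1.408]
force: [2.3, 5.5, 0.7]
grip_width: 0.0598
```

```bash
python3 arc.py .182 .189 .20 .24 .28
```

```text
now th 0.162 r 0.1821 z 0.1898 yaw-th 0.163 q [-0.56  0.32  0.78  2.12 -0.31  0.81 -1.  ] t 10.35 w 0.0598
F lat(ccw+) -5.04 rad -3.11 z 0.71
th 0.20 x 0.7 y 0.1 z 0.0  rv [-0.   -0.04 -0.  ]
th 0.24 x 1.4 y 0.1 z 0.1  rv [-0.   -0.08 -0.  ]
th 0.28 x 2.1 y 0.1 z 0.1  rv [-0.   -0.12 -0.  ]
```

Pattern is stable in the tool frame; I repeat it and check the force each call.

Emit:
arm_command(moves=[{"rx": 0, "ry": -0.04, "rz": 0, "x": 0.7, "y": 0, "z": 0, "gripper": 0.4}, {"rx": 0, "ry": -0.08, "rz": 0, "x": 1.4, "y": 0, "z": 0.1, "gripper": 0.4}, {"rx": 0, "ry": -0.12, "rz": 0, "x": 2.1, "y": 0, "z": 0.1, "gripper": 0.4}])

```text
clock: 10.6
position: [0.43, -0.1081, 0.1899]
tool_rot: [-1.569, 0.0, -1.288]
force: [1.1, 7.1, 1.8]
grip_width: 0.06
```

```bash
python3 arc.py .182 .189 .32 .36 .40
```

```text
now th 0.278 r 0.1825 z 0.1899 yaw-th 0.283 q [-0.48  0.33  0.74  2.1  -0.31  0.82 -0.84] t 10.6 w 0.06
F lat(ccw+) -6.47 rad -3.03 z 1.82
th 0.32 x 0.8 y 0.1 z 0.1  rv [-0.   -0.04 -0.  ]
th 0.36 x 1.5 y 0.1 z 0.1  rv [-0.   -0.08 -0.  ]
th 0.40 x 2.2 y 0.1 z 0.2  rv [-0.   -0.12 -0.  ]
```

Emit:
arm_command(moves=[{"rx": 0, "ry": -0.04, "rz": 0, "x": 0.8, "y": 0, "z": 0.1, "gripper": 0.4}, {"rx": 0, "ry": -0.08, "rz": 0, "x": 1.5, "y": 0, "z": 0.1, "gripper": 0.4}, {"rx": 0, "ry": -0.12, "rz": 0, "x": 2.2, "y": 0, "z": 0.2, "gripper": 0.4}])

```text
clock: 10.85
position: [0.4375, -0.1288, 0.1898]
tool_rot: [-1.569, 0.0, -1.168]
force: [-2.3, 5.7, 3.0]
grip_width: 0.0604
```

```bash
python3 arc.py .182 .189 .44 .48 .52
```

```text
now th 0.399 r 0.1823 z 0.1898 yaw-th 0.403 q [-0.4   0.34  0.71  2.07 -0.3   0.83 -0.69] t 10.85 w 0.0604
F lat(ccw+) -6.20 rad -0.07 z 3.03
th 0.44 x 0.8 y 0.1 z 0.0  rv [-0.   -0.04 -0.  ]
th 0.48 x 1.5 y 0.1 z 0.1  rv [-0.   -0.08 -0.  ]
th 0.52 x 2.2 y 0.1 z 0.2  rv [-0.   -0.12 -0.  ]
```

Emit:
arm_command(moves=[{"rx": 0, "ry": -0.04, "rz": 0, "x": 0.8, "y": 0, "z": 0, "gripper": 0.4}, {"rx": 0, "ry": -0.08, "rz": 0, "x": 1.5, "y": 0, "z": 0.1, "gripper": 0.4}, {"rx": 0, "ry": -0.12, "rz": 0, "x": 2.2, "y": 0, "z": 0.2, "gripper": 0.4}])

```text
clock: 11.1
position: [0.4475, -0.1483, 0.1897]
tool_rot: [-1.57, 0.0, -1.048]
force: [-3.9, 4.1, 3.0]
grip_width: 0.0592
```

```bash
python3 arc.py .182 .189 .56 .60 .64
```

```text
now th 0.519 r 0.1820 z 0.1897 yaw-th 0.523 q [-0.32  0.36  0.67  2.03 -0.3   0.84 -0.54] t 11.1 w 0.0592
F lat(ccw+) -5.48 rad 1.31 z 3.00
th 0.56 x 0.7 y 0.1 z 0.0  rv [-0.   -0.04 -0.  ]
th 0.60 x 1.5 y 0.1 z 0.1  rv [-0.   -0.08 -0.  ]
th 0.64 x 2.2 y 0.1 z 0.1  rv [-0.   -0.12 -0.  ]
```

Emit:
arm_command(moves=[{"rx": 0, "ry": -0.04, "rz": 0, "x": 0.7, "y": 0, "z": 0, "gripper": 0.4}, {"rx": 0, "ry": -0.08, "rz": 0, "x": 1.5, "y": 0, "z": 0.1, "gripper": 0.4}, {"rx": 0, "ry": -0.12, "rz": 0, "x": 2.2, "y": 0, "z": 0.1, "gripper": 0.4}])

```text
clock: 11.35
position: [0.4595, -0.1669, 0.1898]
tool_rot: [-1.57, 0.0, -0.928]
force: [-0.1, 6.2, 1.3]
grip_width: 0.0597
```

```bash
python3 arc.py .182 .189 .68 .72 .76
```

```text
now th 0.641 r 0.1821 z 0.1898 yaw-th 0.643 q [-0.25  0.39  0.63  1.99 -0.3   0.85 -0.39] t 11.35 w 0.0597
F lat(ccw+) -5.00 rad -3.64 z 1.35
th 0.68 x 0.7 y 0.1 z 0.0  rv [-0.   -0.04 -0.  ]
th 0.72 x 1.4 y 0.1 z 0.1  rv [-0.   -0.08 -0.  ]
th 0.76 x 2.2 y 0.1 z 0.1  rv [-0.   -0.12 -0.  ]
```

Emit:
arm_command(moves=[{"rx": 0, "ry": -0.04, "rz": 0, "x": 0.7, "y": 0, "z": 0, "gripper": 0.4}, {"rx": 0, "ry": -0.08, "rz": 0, "x": 1.4, "y": 0, "z": 0.1, "gripper": 0.4}, {"rx": 0, "ry": -0.12, "rz": 0, "x": 2.2, "y": 0, "z": 0.1, "gripper": 0.4}])

```text
clock: 11.6
position: [0.4735, -0.1837, 0.1899]
tool_rot: [-1.57, -0.0, -0.808]
force: [-0.8, 6.3, 1.3]
grip_width: 0.0596
```

```bash
python3 arc.py .182 .189 .80 .84 .88
```

```text
now th 0.761 r 0.1823 z 0.1899 yaw-th 0.763 q [-0.19  0.41  0.59  1.94 -0.3   0.87 -0.26] t 11.6 w 0.0596
F lat(ccw+) -5.10 rad -3.78 z 1.25
th 0.80 x 0.7 y 0.1 z 0.0  rv [-0.   -0.04  0.  ]
th 0.84 x 1.4 y 0.1 z 0.1  rv [-0.   -0.08  0.  ]
th 0.88 x 2.2 y 0.1 z 0.2  rv [-0.   -0.12  0.  ]
```

Emit:
arm_command(moves=[{"rx": 0, "ry": -0.04, "rz": 0, "x": 0.7, "y": 0, "z": 0, "gripper": 0.4}, {"rx": 0, "ry": -0.08, "rz": 0, "x": 1.4, "y": 0, "z": 0.1, "gripper": 0.4}, {"rx": 0, "ry": -0.12, "rz": 0, "x": 2.2, "y": 0, "z": 0.2, "gripper": 0.4}])

```text
clock: 11.85
position: [0.4893, -0.1985, 0.1898]
tool_rot: [-1.571, 0.001, -0.688]
force: [-8.0, 3.9, 3.5]
grip_width: 0.0598
```

```bash
python3 arc.py .182 .189 .92 .96 1.0;python3 - <<'E'
from h import *
im,d=bot.grab_frame('wrist'); save('w11.png',im)
E
```

```text
now th 0.880 r 0.1823 z 0.1898 yaw-th 0.883 q [-0.13  0.44  0.55  1.89 -0.29  0.89 -0.13] t 11.85 w 0.0598
F lat(ccw+) -8.65 rad 2.12 z 3.46
th 0.92 x 0.7 y 0.1 z 0.0  rv [-0.   -0.04 -0.  ]
th 0.96 x 1.5 y 0.1 z 0.1  rv [-0.   -0.08 -0.  ]
th 1.00 x 2.2 y 0.1 z 0.2  rv [-0.   -0.12 -0.  ]
```

View pics/w11.png

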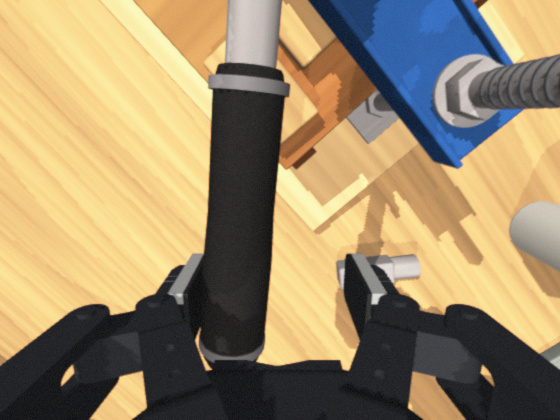

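Emit:
arm_command(moves=[{"rx": 0, "ry": -0.02, "rz": 0, "x": 0.3, "y": 0, "z": 0, "gripper": 0.4}, {"rx": 0, "ry": -0.02, "rz": 0, "x": 0.3, "y": 0, "z": 0, "gripper": 0.4}])

```text
clock: 12.07
position: [0.4918, -0.2006, 0.1898]
tool_rot: [-1.571, 0.0, -0.67]
force: [-5.0, 2.8, 2.1]
grip_width: 0.0599
```

```bash
python3 arc.py .182 .189 .92
```

```text
now th 0.898 r 0.1824 z 0.1898 yaw-th 0.901 q [-0.12  0.44  0.54  1.89 -0.29  0.89 -0.11] t 12.07 w 0.0599
F lat(ccw+) -5.61 rad 0.95 z 2.09
th 0.92 x 0.4 y 0.1 z 0.0  rv [-0.   -0.02 -0.  ]
```

Emit:
arm_command(moves=[{"rx": 0, "ry": -0.04, "rz": 0, "x": 0.7, "y": 0, "z": 0, "gripper": 0.4}, {"rx": 0, "ry": -0.08, "rz": 0, "x": 1.4, "y": 0, "z": 0.1, "gripper": 0.4}])

```text
clock: 12.23
position: [0.5025, -0.2082, 0.1897]
tool_rot: [-1.571, 0.002, -0.589]
force: [-11.8, 2.4, 4.1]
grip_width: 0.0595
```

```bash
python3 arc.py .182 .189 1.0 1.02 1.06
```

```text
now th 0.970 r 0.1821 z 0.1897 yaw-th 0.982 q [-0.09  0.46  0.52  1.85 -0.28  0.9  -0.03] t 12.23 w 0.0595
F lat(ccw+) -11.07 rad 4.66 z 4.13
th 1.00 x 0.5 y 0.1 z 0.0  rv [ 0.   -0.02 -0.  ]
th 1.02 x 0.9 y 0.1 z 0.0  rv [ 0.   -0.04 -0.  ]
th 1.06 x 1.6 y 0.1 z 0.1  rv [ 0.   -0.08 -0.  ]
```

Emit:
arm_command(moves=[{"rx": 0, "ry": 0, "rz": 0, "x": 0, "y": 0, "z": 0, "gripper": 0.4}, {"rx": 0, "ry": 0, "rz": 0, "x": 0, "y": 0, "z": 0, "gripper": 0.4}])

```text
clock: 12.4
position: [0.5029, -0.2088, 0.1897]
tool_rot: [-1.571, 0.0, -0.591]
force: [-7.6, 2.9, 3.4]
grip_width: 0.0598
```

```bash
python3 arc.py .182 .189 1.0
```

```text
now th 0.973 r 0.1824 z 0.1897 yaw-th 0.980 q [-0.09  0.46  0.52  1.85 -0.28  0.9  -0.03] t 12.4 w 0.0598
F lat(ccw+) -7.94 rad 1.90 z 3.43
th 1.00 x 0.5 y 0.1 z 0.0  rv [ 0.   -0.02 -0.  ]
```

Emit:
arm_command(moves=[{"rx": 0, "ry": -0.02, "rz": 0, "x": 0.4, "y": 0, "z": 0, "gripper": 0.4}, {"rx": 0, "ry": -0.02, "rz": 0, "x": 0.4, "y": 0, "z": 0, "gripper": 0.4}])

```text
clock: 12.57
position: [0.5059, -0.2109, 0.1897]
tool_rot: [-1.572, 0.001, -0.57]
force: [-8.8, 2.8, 4.1]
grip_width: 0.0601
```

```bash
python3 arc.py .182 .189 1.0
```

```text
now th 0.993 r 0.1825 z 0.1897 yaw-th 1.001 q [-0.08  0.47  0.51  1.84 -0.28  0.91 -0.01] t 12.57 w 0.0601
F lat(ccw+) -8.90 rad 2.40 z 4.11
th 1.00 x 0.1 y 0.1 z 0.0  rv [ 0.  0. -0.]
```

Emit:
arm_command(moves=[{"rx": 0, "ry": -0.02, "rz": 0, "x": 0.4, "y": 0, "z": 0, "gripper": 0.4}, {"rx": 0, "ry": -0.02, "rz": 0, "x": 0.4, "y": 0, "z": 0, "gripper": 0.4}])

```text
clock: 12.73
position: [0.5091, -0.213, 0.1897]
tool_rot: [-1.572, 0.002, -0.55]
force: [-10.6, 3.4, 4.9]
grip_width: 0.0602
```

```bash
python3 arc.py .182 .189 1.02
```

```text
now th 1.015 r 0.1825 z 0.1897 yaw-th 1.021 q [-0.08  0.47  0.51  1.83 -0.28  0.91  0.01] t 12.73 w 0.0602
F lat(ccw+) -10.82 rad 2.74 z 4.86
th 1.02 x 0.1 y 0.1 z 0.1  rv [ 0.  0. -0.]
```

Emit:
arm_command(moves=[{"rx": 0, "ry": -0.02, "rz": 0, "x": 0.4, "y": 0, "z": 0, "gripper": 0.4}, {"rx": 0, "ry": -0.02, "rz": 0, "x": 0.4, "y": 0, "z": 0, "gripper": 0.4}])

```text
clock: 12.9
position: [0.5124, -0.2151, 0.1896]
tool_rot: [-1.572, 0.002, -0.53]
force: [-11.0, 2.6, 4.8]
grip_width: 0.0597
```

```bash
python3 arc.py .182 .189 1.02
```

```text
now th 1.036 r 0.1827 z 0.1896 yaw-th 1.041 q [-0.07  0.48  0.5   1.82 -0.28  0.92  0.03] t 12.9 w 0.0597
F lat(ccw+) -10.75 rad 3.35 z 4.77
th 1.02 x -0.3 y 0.1 z 0.1  rv [ 0.    0.02 -0.  ]
```

Emit:
arm_command(moves=[{"rx": 0, "ry": -0.02, "rz": 0, "x": 0.4, "y": 0, "z": 0, "gripper": 0.4}, {"rx": 0, "ry": -0.02, "rz": 0, "x": 0.4, "y": 0, "z": 0, "gripper": 0.4}, {"rx": 0, "ry": -0.02, "rz": 0, "x": 0.4, "y": 0, "z": 0, "gripper": 0.4}])

```text
clock: 13.15
position: [0.5157, -0.2172, 0.1896]
tool_rot: [-1.572, 0.002, -0.511]
force: [-10.4, 2.4, 3.8]
grip_width: 0.0597
```

```bash
python3 arc.py .182 .189 1.0;python3 - <<'E'
from h import *
im,d=bot.grab_frame('wrist'); save('w12.png',im)
im,d=bot.grab_frame('side'); save('s12.png',im)
E
```

```text
now th 1.057 r 0.1827 z 0.1896 yaw-th 1.060 q [-0.06  0.48  0.49  1.81 -0.28  0.92  0.04] t 13.15 w 0.0597
F lat(ccw+) -10.23 rad 3.01 z 3.83
th 1.00 x -1.0 y 0.1 z 0.1  rv [ 0.    0.06 -0.  ]
```

View pics/w12.png

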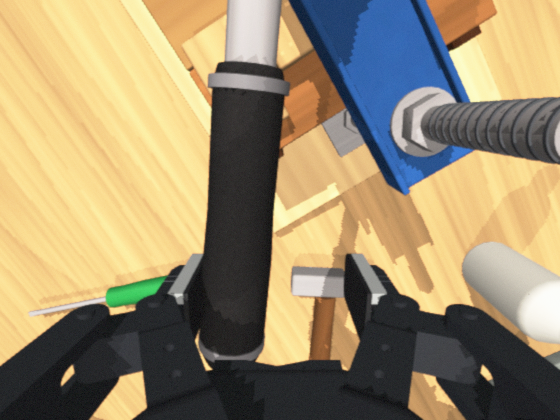

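View pics/s12.png

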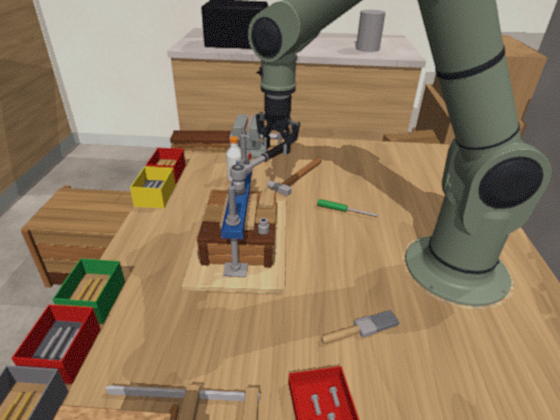

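```bash
python3 - <<'E'
from h import *
for i in range(6):
    bot.grab_frame('side'); s=bot.observe(); a=1.05; lat=np.array([np.sin(a),-np.cos(a)])
    print(np.round(s['force'],2), round(s['force'][:2]@lat,2), np.round(s['moment'],2))
E
```

```text
[-10.78   2.99   4.17] -10.84 [ 0.5   2.32 -0.  ]
[-10.5    2.88   3.88] -10.55 [0.57 2.26 0.01]
[-10.78   2.34   3.96] -10.51 [ 0.5   2.3  -0.02]
[-10.28   3.03   3.31] -10.43 [0.52 2.32 0.02]
[-10.34   2.39   2.81] -10.15 [ 0.49  2.32 -0.01]
[-10.94   2.51   4.05] -10.74 [0.46 2.29 0.01]
```

Emit:
arm_command(moves=[{"rx": 0, "ry": -0.02, "rz": 0, "x": 0.4, "y": 0, "z": 0, "gripper": 0.4}, {"rx": 0, "ry": -0.02, "rz": 0, "x": 0.4, "y": 0, "z": 0, "gripper": 0.4}])

```text
clock: 13.72
position: [0.519, -0.2191, 0.1896]
tool_rot: [-1.572, 0.003, -0.49]
force: [-13.0, 3.1, 5.2]
grip_width: 0.06
```

```bash
cat > rd.py <<'E'
from h import *
import subprocess
L=[]
for i in range(3):
    bot.grab_frame('side'); s=bot.observe(); g=np.array([.6055,-.058])-s['position'][:2]; a=np.arctan2(g[1],g[0]); lat=np.array([np.sin(a),-np.cos(a)])
    L.append([a,s['force'][:2]@lat,s['force'][:2]@-np.array([np.cos(a),np.sin(a)]),s['force'][2],s['moment'][1]])
print(np.round(np.mean(L,0),3))
E
python3 rd.py
```

```text
[  1.078 -11.587   3.711   4.287   2.527]
```

Emit:
arm_command(moves=[{"rx": 0, "ry": -0.02, "rz": 0, "x": 0.4, "y": 0, "z": 0, "gripper": 0.4}, {"rx": 0, "ry": -0.02, "rz": 0, "x": 0.4, "y": 0, "z": 0, "gripper": 0.4}])

```text
clock: 14.03
position: [0.5225, -0.221, 0.1896]
tool_rot: [-1.572, 0.003, -0.47]
force: [-12.5, 2.9, 5.5]
grip_width: 0.0601
```

```bash
python3 rd.py; python3 arc.py .182 .189 1.1 
```

```text
[  1.1   -12.579   2.496   4.445   2.674]
now th 1.100 r 0.1829 z 0.1896 yaw-th 1.100 q [-0.05  0.49  0.48  1.79 -0.28  0.93  0.08] t 14.18 w 0.0597
F lat(ccw+) -12.69 rad 2.63 z 4.11
th 1.10 x 0.0 y 0.1 z 0.1  rv [ 0. -0. -0.]
```

Emit:
arm_command(moves=[{"rx": 0, "ry": 0.03, "rz": 0, "x": -0.5, "y": 0, "z": 0, "gripper": 0.4}, {"rx": 0, "ry": 0.06, "rz": 0, "x": -1, "y": 0, "z": 0, "gripper": 0.4}, {"rx": 0, "ry": 0.08, "rz": 0, "x": -1.5, "y": 0, "z": 0.1, "gripper": 0.4}, {"rx": 0, "ry": 0.11, "rz": 0, "x": -2, "y": 0, "z": 0.1, "gripper": 0.4}])

```text
clock: 14.52
position: [0.5058, -0.2109, 0.1897]
tool_rot: [-1.571, 0.0, -0.582]
force: [-3.7, 3.4, 1.6]
grip_width: 0.0594
```

```bash
python3 arc.py .182 .189 .95 .9;python3 - <<'E'
from h import *
im,d=bot.grab_frame('wrist'); save('w13.png',im)
E
```

```text
now th 0.993 r 0.1825 z 0.1897 yaw-th 0.989 q [-0.09  0.47  0.52  1.84 -0.28  0.91 -0.02] t 14.52 w 0.0594
F lat(ccw+) -4.95 rad -0.87 z 1.57
th 0.95 x -0.8 y 0.1 z 0.1  rv [ 0.    0.04 -0.  ]
th 0.90 x -1.7 y 0.1 z 0.1  rv [ 0.    0.09 -0.  ]
```

View pics/w13.png

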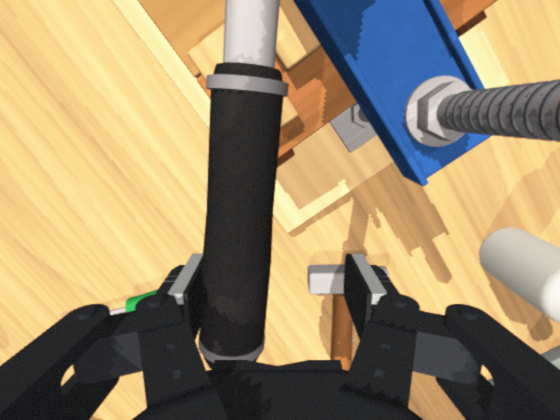

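Emit:
arm_command(moves=[{"rx": 0, "ry": 0.03, "rz": 0, "x": -0.5, "y": 0, "z": 0, "gripper": 0.4}, {"rx": 0, "ry": 0.06, "rz": 0, "x": -1, "y": 0, "z": 0, "gripper": 0.4}, {"rx": 0, "ry": 0.08, "rz": 0, "x": -1.5, "y": 0, "z": 0.1, "gripper": 0.4}, {"rx": 0, "ry": 0.11, "rz": 0, "x": -2, "y": 0, "z": 0.1, "gripper": 0.4}])

```text
clock: 14.9
position: [0.4906, -0.1989, 0.1897]
tool_rot: [-1.571, -0.001, -0.692]
force: [-1.8, 1.6, 0.5]
grip_width: 0.0597
```

```bash
python3 arc.py .182 .189 .95 .9;python3 - <<'E'
from h import *
im,d=bot.grab_frame('wrist'); save('w14.png',im)
E
```

```text
now th 0.887 r 0.1818 z 0.1897 yaw-th 0.879 q [-0.13  0.44  0.55  1.89 -0.29  0.89 -0.13] t 14.9 w 0.0597
F lat(ccw+) -2.37 rad -0.08 z 0.54
th 0.95 x 1.2 y 0.1 z 0.0  rv [-0.   -0.07  0.  ]
th 0.90 x 0.2 y 0.1 z -0.0  rv [-0.   -0.02  0.  ]
```

View pics/w14.png

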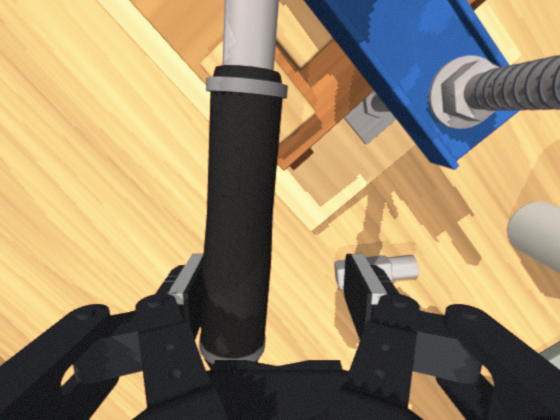

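Emit:
arm_command(moves=[{"rx": 0, "ry": 0.03, "rz": 0, "x": -0.5, "y": 0, "z": 0, "gripper": 0.4}, {"rx": 0, "ry": 0.06, "rz": 0, "x": -1, "y": 0, "z": 0, "gripper": 0.4}, {"rx": 0, "ry": 0.08, "rz": 0, "x": -1.5, "y": 0, "z": 0.1, "gripper": 0.4}, {"rx": 0, "ry": 0.08, "rz": 0, "x": -1.5, "y": 0, "z": 0.1, "gripper": 0.4}])

```text
clock: 15.28
position: [0.48, -0.1881, 0.1893]
tool_rot: [-1.57, -0.001, -0.772]
force: [0.1, 0.2, -1.1]
grip_width: 0.0594
```

```bash
python3 arc.py .182 .189 .95 .9;python3 - <<'E'
from h import *
im,d=bot.grab_frame('wrist'); save('w15.png',im)
E
```

```text
now th 0.804 r 0.1808 z 0.1893 yaw-th 0.798 q [-0.17  0.42  0.58  1.93 -0.3   0.87 -0.22] t 15.28 w 0.0594
F lat(ccw+) -0.09 rad -0.22 z -1.06
th 0.95 x 2.7 y 0.0 z 0.1  rv [-0.   -0.15  0.  ]
th 0.90 x 1.8 y 0.0 z -0.0  rv [-0.  -0.1  0. ]
```

View pics/w15.png

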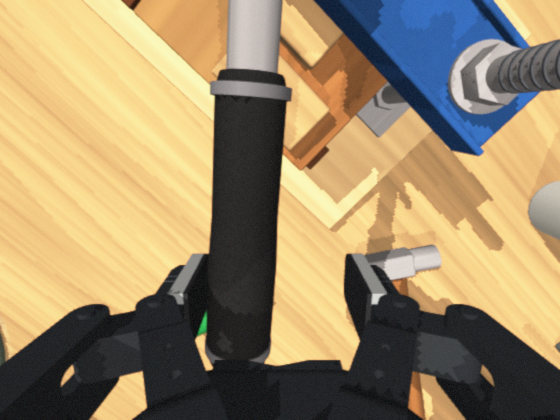

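Emit:
arm_command(moves=[{"rx": 0, "ry": 0, "rz": 0, "x": -0.7, "y": 0, "z": 0, "gripper": 0.4}, {"rx": 0, "ry": 0, "rz": 0, "x": -1.3, "y": 0, "z": 0, "gripper": 0.4}, {"rx": 0, "ry": 0, "rz": 0, "x": -1.3, "y": 0, "z": 0, "gripper": 0.4}])

```text
clock: 15.58
position: [0.4701, -0.1788, 0.1888]
tool_rot: [-1.571, 0.001, -0.772]
force: [0.5, -0.2, -0.5]
grip_width: 0.06
```

```bash
python3 arc.py .182 .189 .95 .9;python3 - <<'E'
from h import *
im,d=bot.grab_frame('wrist'); save('w16.png',im)
E
```

```text
now th 0.729 r 0.1815 z 0.1888 yaw-th 0.799 q [-0.19  0.4   0.58  1.96 -0.29  0.86 -0.23] t 15.58 w 0.06
F lat(ccw+) 0.54 rad -0.24 z -0.55
th 0.95 x 4.0 y -0.0 z 0.1  rv [-0.   -0.15 -0.  ]
th 0.90 x 3.1 y -0.0 z -0.0  rv [-0.  -0.1 -0. ]
```

View pics/w16.png

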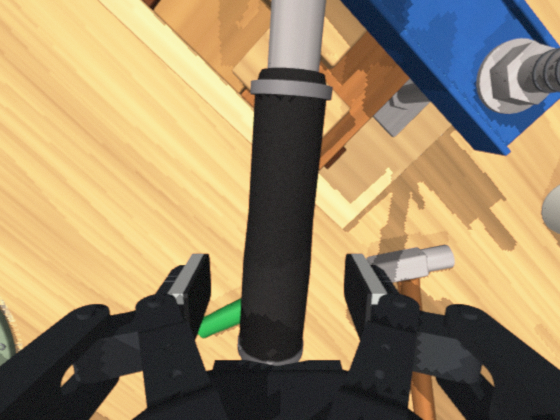

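Emit:
arm_command(moves=[{"rx": 0, "ry": 0, "rz": 0, "x": 0, "y": -3, "z": 0, "gripper": 0.4}, {"rx": 0, "ry": 0, "rz": 0, "x": 0, "y": -7, "z": 0, "gripper": 0.4}, {"rx": 0, "ry": 0, "rz": 0, "x": 0, "y": -11, "z": 0, "gripper": 0.4}, {"rx": 0, "ry": 0, "rz": 0, "x": 0, "y": -15, "z": 0, "gripper": 0.4}, {"rx": 0, "ry": 0, "rz": 0, "x": 0, "y": -15, "z": 0, "gripper": 0.4}])

```text
clock: 16.05
position: [0.4729, -0.181, 0.3454]
tool_rot: [-1.566, -0.007, -0.773]
force: [0.2, -0.2, -0.3]
grip_width: 0.0595
```

```bash
python3 to.py .47 -.1788 .34 -.77; python3 - <<'E'
from h import *
s=bot.observe(); c=cam('wrist',s)
im,d=bot.grab_frame('wrist'); save('w17.png',im)
E
```

```text
pos [ 0.4729 -0.181   0.3454] yaw -0.7735 rp [-1.566 -0.007] F [ 0.18 -0.16 -0.29] w 0.0595 t 16.05 q [-0.28  0.23  0.66  1.74 -0.15  1.21 -0.36]
shift [-0.37  0.53 -0.05] ry -0.003
```

View pics/w17.png

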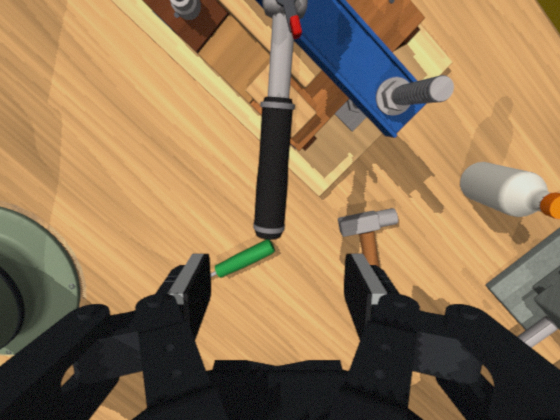

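Emit:
arm_command(moves=[{"rx": 0, "ry": 0, "rz": 0, "x": 0, "y": -4, "z": 2, "gripper": 0.4}, {"rx": 0, "ry": 0, "rz": 0, "x": 0, "y": -6, "z": 5, "gripper": 0.4}, {"rx": 0, "ry": 0, "rz": 0, "x": 0, "y": -6, "z": 6, "gripper": 0.4}, {"rx": 0, "ry": 0, "rz": 0, "x": 0, "y": -6, "z": 6, "gripper": 0.4}])

```text
clock: 16.43
position: [0.5146, -0.1343, 0.3983]
tool_rot: [-1.571, -0.0, -0.769]
force: [-0.4, -0.1, -1.0]
grip_width: 0.0597
```

```bash
python3 - <<'E'
from h import *
s=bot.observe(); c=cam('wrist',s)
im,d=bot.grab_frame('wrist')
m=(im[:,:,0]>120)&(im[:,:,1]<60)&(im[:,:,2]<60)
n,l,st,ce=cv2.connectedComponentsWithStats(m.astype(np.uint8))
for i in range(1,n):
    if st[i,4]>20:
        t=onplane(c,*ce[i],.258); dd=t[:2]-[.6055,-.058]; print(st[i],ce[i],t)
        for th in (.70,.74,.78): print(th, dd@-np.array([np.cos(th),np.sin(th)]), dd@np.array([np.sin(th),-np.cos(th)]))
save('w18.png',im)
for th in (.70,.74,.78):
    print(th,proj(c,[.6055,-.058,.247]),proj(c,[.6055-.15*np.cos(th),-.058-.15*np.sin(th),.247]))
print(s['clock'],s['position'])
E
```

```text
[291 113   9  14  87] [295.08045977 119.1954023 ] [ 0.56839503 -0.09921874  0.258     ]
0.7 0.054933284467749983 0.00762215501464988
0.74 0.055194148603516784 0.005419312633074369
0.78 0.055366713875641696 0.003207800507344312
0.7 (np.float64(293.02146634526775), np.float64(53.162016657937386)) (np.float64(275.7674796717235), np.float64(217.0509380758732))
0.74 (np.float64(293.02146634526775), np.float64(53.162016657937386)) (np.float64(281.8068514357367), np.float64(217.52187016117196))
0.78 (np.float64(293.02146634526775), np.float64(53.162016657937386)) (np.float64(287.8584715917377), np.float64(217.76141913209537))
16.4333 [ 0.51457709 -0.13432711  0.39830361]
```

View pics/w18.png

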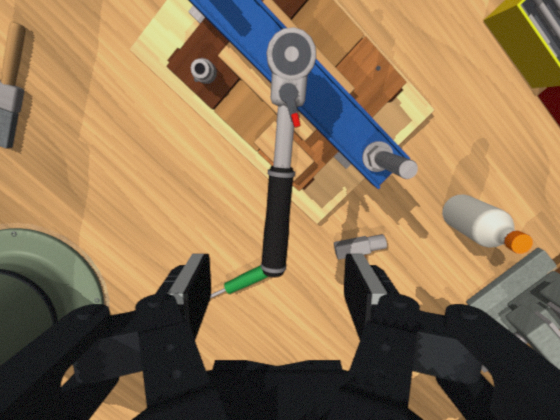

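```bash
python3 - <<'E'
from h import *
im,d=bot.grab_frame('top'); save('t19.png',im)
print(bot.job_done())
E
```

```text
the job is handed in; nothing more can be done
None
```

View pics/t19.png

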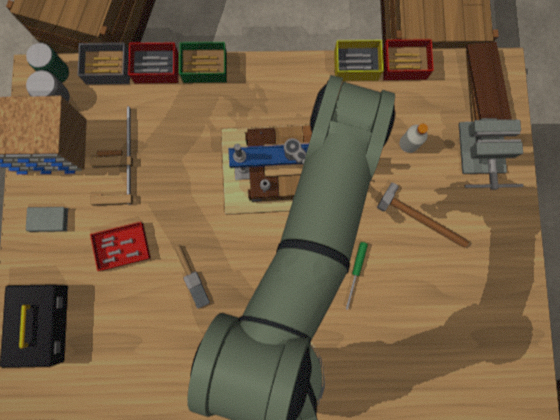

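The job is handed in at about 16.5 s. The lever is on the loosening side, the spindle was turned up to its stop, and the ratchet is still on the spindle with the arm clear above it. No verdict was reported.

- **Lever:** I flipped it with closed fingers, and the push peaked at 8.6 N as it met its stop. The handle moved about 0.03 rad with it. The first try missed because the fingertips end about 27 mm behind the reported TCP when shut, so I redid it that much lower.
- **Spindle:** I caged the grip loosely, clicked the handle back clockwise, then made one anticlockwise swing. The push held at about 5–6 N while the spindle turned. It then climbed steadily by about 0.26 N per mm to 12.6 N at 182 mm from the axis, which is about 15 N at the middle of the grip. I took that as the stop, eased off, and the handle sprang back about 0.3 rad until free.
- **Last checks:** The force read about zero. The tab measured about 7.6 mm on the loosening side; the threshold is 7 mm, the full throw is 8.2 mm, and my camera error is about 2 mm. An earlier measurement just after the flip gave 6.8 mm. In the last pictures I saw nothing else on the bench displaced, though the arm hid part of the press in the top view.
- **Not checked:** I judged the stop by the force only and did not measure the pad height. Single force readings scattered by 1–3 N while moving, so I averaged readings with the arm held still.

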